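Sort balls from wheel blanks on the tilting board

ROBOT

A 6-joint arm with a two-finger parallel gripper is mounted at the origin on the work surface. World frame = base frame: x ahead of the robot, y to its left, z up, the work surface at z = 0. Lengths are in mm, angles in rad, forces in N, time in s.
With the tool pointing down it reaches from about 350 to 875 mm from the base axis. Payload 4.2 kg.
Tool frame: the origin (TCP) lies midway between the tips of the shut fingers; the grasp point (between the pads) lies 19 mm behind it; y points along the fingers, x is the direction in which the jaws open and shut, and the axes are right-handed (so a half turn about y gives the same grasp; the last joint's range is limited). The gripper opens to 85 mm and grips with 20 to 120 N. Pads are 22 mm wide; open, the fingers measure 114 mm over their backs; the gripper's body (76 mm by 85 mm) begins 54 mm behind the grasp point. The pads swing forward as they close: fully open they stand 13 mm farther back than shut.
Start: joints at [-1.056, 0.385, 0.008, 0, -1.194, -0.259], TCP at [158.154, -604.637, 208.812] pointing down, gripper open.
Joint ranges: [-3.14, 3.14], [-1.21, 2.06], [-1.07, 1.41], [-3.16, 2.05], [-2.99, -0.16], [-3.1, 3.1]. Speed limits (rad/s): [2.79, 2.79, 3.14, 3.14, 3.14, 3.14].

INTERFACE

Orientations are given as a unit quaternion [x, y, z, w].
In Python, from bench import read_state, get_image, job_done gives the robot as it stands.
- The arm moves only by the tool play_rows, never from a script. Its argument "series" is a list of rows, each a list of 7 numbers: the shift along the tool's x, y, z in m, then the turn, a rotation vector about the tool's x, y, z in rad, then the finger opening in m, from 0 to 0.0854. In form: [[x, y, z, wx, wy, wz, claw], ...]. A call has 1 to 10 rows; each row shifts and turns the pose as measured when the row begins, along the tool's axes as they then stand; what a row does not reach is not made up. A row lasts 1/10 s, in which the tool goes at most 50 mm and 8.59 degrees, less where a joint would pass 70% of its speed; a pose out of reach is approached as far as the arm can. A call with a gripper value outside its range is refused whole. The fingers move at their own pace and stop on an object; the grip force is fixed at half the most. Time passes only in rows, so rows that do not move let the fingers close. It gives the time, the measured TCP pose, the force and the opening at its end, in the units of the state.
- read_state(): the state, without advancing time (a new reading comes with each control period).
- get_image(name): name is "side" or "top"; returns a dict with "color" (400x640x3 uint8, red, green, blue), "intrinsics" (3x3 intrinsics, pixels), "origin" and "orientation" of the camera in the world. Camera axes: x right, y down, z forward; pixel columns grow to the right and rows downward; lengths in mm; the calibration is good to about 2 mm. A picture is of the moment at which its call begins. There is no depth.
- job_done(): hands the job in, once; it reports no verdict.
The state is a dict: "clock": time; "joints": joint angles; "joint_vel": joint speeds; "joint_efforts": joint torques, N m; "position": TCP position; "ee_rot": TCP orientation; "contact_force": force on the tool from outside, world axes, zero at the start; "wrist_torque": the same for the moment, N m; "gripper_width": finger opening in mm.
Only numpy, scipy, OpenCV 4.12 (cv2) and the standard library are available. Lean on these libraries where they do the work, as an engineer would, in place of code of your own. Each camera call takes 0.05 s, during which the arm holds its last target. There are 200 camera calls.

TASK

Take the lid off the tin and lay it right way up on the bench, clear of the tin. Then lift the white board by its black handle so that every ball rolls off into the trough by itself while the flat discs stay on the board, and let the board down again; do not take hold of a ball while it is on the board. Finally put all the balls in the tin and all the discs in the green tray, and set the lid squarely back on the tin, leaving the sanding block, glue bottle and screwdriver where they are.

Things in the scene. Friction and masses are not known exactly. Their poses are not given: they have to be found in the camera images.
- sorter: fixed plywood sorting stand, 270 x 335 mm. Origin: on the bench top under the middle of the board's hinge line. Its x axis runs along the hinge; the tilting board lies on its -y side (y = 0 to -195 mm), the catch trough on its +y side. Hinge axis: 64 mm above the bench, along x at y = 0
- trough (a point): middle of the blue felt catch trough, at the bottom of its valley, 12 mm above the bench. The floor is a shallow V, valley along the sorter's x, rising to 25 mm at its sides; balls settle in the valley, centres about 38 mm above the bench. Inside 246 mm long (x) and 132 mm wide (y); end walls 42 mm, outer wall 66 mm high above the bench
- board (a joint): tilt of the white sorting board, rad: 0 = down and level (its rest), up to 0.6 as the handle edge is lifted. 0.5 kg; falls back slowly if let go. Balls roll off above about 0.1 rad; discs stay put up to about 0.4 rad
- board_top (a point): middle of the board's flat top (70 mm above the bench when level), moves with it, axes as the sorter's when level. Between red rims 8 mm high on the two ends and the handle edge it is 238 mm long (x) and 187 mm wide (y, +-93 mm); the hinge edge (+y) is open to the trough
- handle (a point): middle of the black round grip bar on the board's edge: 14 mm thick, 90 mm long, parallel to the hinge, free to pinch from above; 242 mm from the hinge axis on the sorter's -y side, 6 mm above the axis when the board is level, 40 mm clear of the red rim. It moves with the board
- tin: fixed round tin with a blue band: 150 mm outside diameter, 142 mm inside, rim 100 mm high, floor 5 mm thick with a low cone (60 mm wide, 8 mm high) in its middle, so that balls roll to the wall. Origin: centre of its underside. Upright.
- lid: loose blue lid of the tin, 0.18 kg, at first on the tin: plate of 160 mm diameter and 5 mm thick, with a plug of 120 mm diameter and 8 mm depth below, and a black knob of 30 mm diameter on a thin stem above. Origin: centre of the plug's underside; z up through the knob. Plate top at z = 13 mm, knob head from z = 21 to 47 mm. On the tin its origin is 92 mm above the tin's origin.
- tray: fixed open green tray, 170 x 170 x 35 mm outside, walls and floor 5 mm. Origin: centre of its underside, sides along its x and y.
- ball1_center (a point): centre of an orange ball, 50 mm diameter, 60 g; may be absent
- ball2_center (a point): centre of an orange ball, 50 mm diameter, 60 g; may be absent
- ball3_center (a point): centre of an orange ball, 50 mm diameter, 60 g; may be absent
- ball4_center (a point): centre of an orange ball, 50 mm diameter, 60 g; may be absent
- disc1: dark wooden wheel blank: flat disc of 60 mm diameter and 20 mm thickness, 45 g, lying flat. Origin: centre of its underside; may be absent
- disc2: dark wooden wheel blank: flat disc of 60 mm diameter and 20 mm thickness, 45 g, lying flat. Origin: centre of its underside; may be absent
- disc3: dark wooden wheel blank: flat disc of 60 mm diameter and 20 mm thickness, 45 g, lying flat. Origin: centre of its underside; may be absent
- sandblock: bystander: cork sanding block, 60 x 110 x 28 mm, origin at the centre of its underside
- glue: bystander: yellow glue bottle, 60 mm diameter, 150 mm tall, standing; origin at the centre of its underside
- screwdriver: bystander: screwdriver lying on the bench, 200 mm long along its x
Not all that is in view belongs to the job. Leave any blue look-alike of the disc3 alone. What is shaped like the disc2 but turquoise is not meant.

How it is judged (in metres and radians):
On the way, in this order (a step that is already met when the one before it is completed fails the run):
1. the lid is off the tin and lies right way up on the bench, clear of the tin (horizontal distance between lid and tin above 0.14 m and height (world z) of lid below 0.012 m and angle between lid's own z axis and vertical below 0.1 rad), for 0.3 s.
2. the board is tipped towards the trough (value of joint board above 0.08 rad), for 0.1 s.
3. the board is down again, with all balls in the trough and all discs still on the board (value of joint board below 0.04 rad and x of ball1_center in the frame of sorter between -0.125 and 0.125 m and y of ball1_center in the frame of sorter between 0 and 0.145 m and z of ball1_center in the frame of sorter between 0 and 0.062 m and x of ball2_center in the frame of sorter between -0.125 and 0.125 m and y of ball2_center in the frame of sorter between 0 and 0.145 m and z of ball2_center in the frame of sorter between 0 and 0.062 m and x of ball3_center in the frame of sorter between -0.125 and 0.125 m and y of ball3_center in the frame of sorter between 0 and 0.145 m and z of ball3_center in the frame of sorter between 0 and 0.062 m and x of ball4_center in the frame of sorter between -0.125 and 0.125 m and y of ball4_center in the frame of sorter between 0 and 0.145 m and z of ball4_center in the frame of sorter between 0 and 0.062 m and x of disc1 in the frame of sorter between -0.125 and 0.125 m and y of disc1 in the frame of sorter between -0.195 and -0.01 m and z of disc1 in the frame of sorter between 0.06 and 0.12 m and x of disc2 in the frame of sorter between -0.125 and 0.125 m and y of disc2 in the frame of sorter between -0.195 and -0.01 m and z of disc2 in the frame of sorter between 0.06 and 0.12 m and x of disc3 in the frame of sorter between -0.125 and 0.125 m and y of disc3 in the frame of sorter between -0.195 and -0.01 m and z of disc3 in the frame of sorter between 0.06 and 0.12 m), for 0.3 s.
At the end, for the whole second after the job is handed in: every ball is in the tin, every disc in the tray, the lid sits level on the tin's rim within 12 mm of its centre, and the board is down (below 0.04 rad) (horizontal distance between each of ball1_center, ball2_center, ball3_center, ball4_center and tin below 0.07 m and z of each of ball1_center, ball2_center, ball3_center, ball4_center in the frame of tin below 0.075 m and x of disc1 in the frame of tray between -0.08 and 0.08 m and y of disc1 in the frame of tray between -0.08 and 0.08 m and z of disc1 in the frame of tray between -0.01 and 0.06 m and x of disc2 in the frame of tray between -0.08 and 0.08 m and y of disc2 in the frame of tray between -0.08 and 0.08 m and z of disc2 in the frame of tray between -0.01 and 0.06 m and x of disc3 in the frame of tray between -0.08 and 0.08 m and y of disc3 in the frame of tray between -0.08 and 0.08 m and z of disc3 in the frame of tray between -0.01 and 0.06 m and horizontal distance between lid and tin below 0.012 m and z of lid in the frame of tin between 0.086 and 0.096 m and angle between lid's own z axis and vertical below 0.06 rad and value of joint board below 0.04 rad); the robot touches nothing.
It fails at once if a finger grips or pushes a ball while it is on the board ((contact force between the fingers and ball1 above 0.5 N and (x of ball1_center in the frame of sorter between -0.12 and 0.12 m and y of ball1_center in the frame of sorter between -0.19 and -0.005 m and z of ball1_center in the frame of sorter between 0.07 and 0.115 m)) or (contact force between the fingers and ball2 above 0.5 N and (x of ball2_center in the frame of sorter between -0.12 and 0.12 m and y of ball2_center in the frame of sorter between -0.19 and -0.005 m and z of ball2_center in the frame of sorter between 0.07 and 0.115 m)) or (contact force between the fingers and ball3 above 0.5 N and (x of ball3_center in the frame of sorter between -0.12 and 0.12 m and y of ball3_center in the frame of sorter between -0.19 and -0.005 m and z of ball3_center in the frame of sorter between 0.07 and 0.115 m)) or (contact force between the fingers and ball4 above 0.5 N and (x of ball4_center in the frame of sorter between -0.12 and 0.12 m and y of ball4_center in the frame of sorter between -0.19 and -0.005 m and z of ball4_center in the frame of sorter between 0.07 and 0.115 m))).
It fails at once if the sanding block is moved more than 30 mm (distance of sandblock from where it was at the start of the episode above 0.03 m).
It fails at once if the glue bottle is moved more than 30 mm (distance of glue from where it was at the start of the episode above 0.03 m).
It fails at once if the screwdriver is moved more than 30 mm (distance of screwdriver from where it was at the start of the episode above 0.03 m).
Of ball1, ball2, ball3, ball4 only 2 to 4 are there at a start; the rules pass over those that are not, and their reading is None.
Of disc1, disc2, disc3 only 2 to 3 are there at a start; the rules pass over those that are not, and their reading is None.
At some moment in a run one of ball1, ball2, ball3, ball4, disc1, disc2, disc3 may be knocked a few centimetres aside while the robot is not near it.
It also fails if it takes over 210 s, if anything falls off the work surface, if the arm or the gripper's body presses on something with over 40 N, if the wrist force passes 120 N, or if a joint passes its speed limit or range.

## Working session

There is one attempt and no reset: what is moved stays moved. The work goes in short steps, Python scripts to look and compute and a tool call to move; the robot and the scene stay as the last step left them, time stands still between calls to the robot, and variables do not carry over. Pictures are saved under pics/ and viewed, about 12 in all and at most 16, crops included, and the job is handed in when it is done.

Besides the shell and the picture viewer there is one more tool, called after "Emit:" as name(argument=value, ...), one argument or row to a line, values as JSON. play_rows: Moves the arm, as the interface text tells. Its arguments: {"type":"object","properties":{"series":{"type":"array","items":{"type":"array","items":{"type":"number"}}}},"required":["series"]}

```bash
mkdir -p pics; ls; cat > h.py <<'E'
import numpy as np, cv2
from scipy.spatial.transform import Rotation as R
from bench import read_state, get_image, job_done
def shot(name,fn=None):
    d=get_image(name)
    if fn: cv2.imwrite('pics/'+fn,cv2.cvtColor(np.asarray(d['color']),cv2.COLOR_RGB2BGR))
    return d
def ray(d,u,v):
    K=np.array(d['intrinsics']); o=np.array(d['origin'],float)
    q=np.array(d['orientation'],float)
    M=R.from_quat(q).as_matrix() if q.size==4 else q.reshape(3,3)
    return o, M@np.linalg.inv(K)@np.array([u,v,1.])
def onz(d,u,v,z):
    o,r=ray(d,u,v); return (o+r*(z-o[2])/r[2]).round(1)
def proj(d,p):
    K=np.array(d['intrinsics']);q=np.array(d['orientation'],float)
    M=R.from_quat(q).as_matrix() if q.size==4 else q.reshape(3,3)
    c=K@M.T@(np.array(p,float)-np.array(d['origin']));return c[:2]/c[2]
E
python3 - <<'E'
from h import *
print(read_state())
for n in('top','side'):
    d=shot(n,n+'0.png');print(n,d['intrinsics'],d['origin'],d['orientation'])
E
```

```text
pics
{'clock': 0.0, 'joints': array([-1.05639876e+00,  3.85599642e-01,  6.61051205e-03, -5.07569504e-04,
       -1.19397149e+00, -2.58598220e-01]), 'joint_vel': array([ 4.76192148e-05, -8.93619710e-04,  1.33898501e-03, -5.77583968e-04,
        1.60265399e-03,  4.45529263e-04]), 'joint_efforts': array([ 1.52215935e-04, -3.92287052e+01,  1.88399184e+01,  4.18620721e+00,
       -4.70040497e-03, -1.60131083e-05]), 'position': array([ 157.99530909, -604.04788003,  207.68835079]), 'ee_rot': array([ 0.43155217,  0.56010171, -0.55919991, -0.43283284]), 'contact_force': array([ 0.04276758, -0.09320933, -0.70036135]), 'wrist_torque': array([ 0.02890424,  0.02337654, -0.01545224]), 'gripper_width': 85.73004642357363}
top [[372.91484128   0.         320.24555755]
 [  0.         372.91484128 194.94026361]
 [  0.           0.           1.        ]] [494.15877709  -6.51666025 925.40939883] [-0.69834834  0.71235657 -0.03542942  0.06002055]
side [[461.32010677   0.         312.35145839]
 [  0.         461.32010677 195.76193024]
 [  0.           0.           1.        ]] [ 332.73735006  905.38251261 1021.9163365 ] [-0.1475459   0.91078983 -0.38192898  0.05312587]
```

View pics/top0.png

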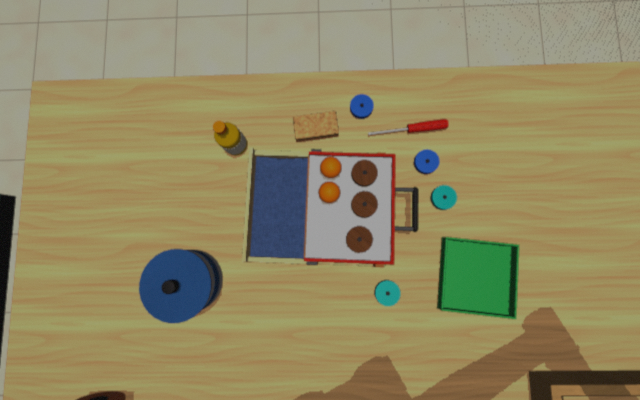

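View pics/side0.png

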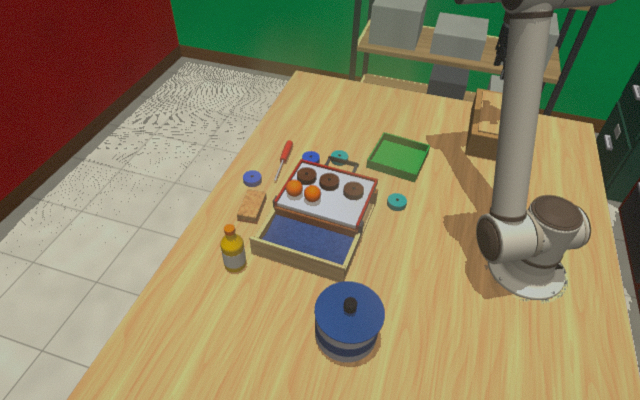

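Two balls (orange, top px ~(330,167),(329,192)), three brown discs (364,173),(364,204),(359,239), lidded tin at (178,286), tray (479,277), handle (415,209). Blue and turquoise blanks are decoys.

```bash
cat > m.py <<'E'
from h import *
def blobs(img,lo,hi,amin=60,roi=None):
    hsv=cv2.cvtColor(np.ascontiguousarray(img),cv2.COLOR_RGB2HSV)
    m=cv2.inRange(hsv,np.array(lo),np.array(hi))
    n,_,s,c=cv2.connectedComponentsWithStats(m)
    out=[]
    for i in range(1,n):
        if s[i,4]>=amin: out.append((c[i].round(1),s[i].tolist()))
    return out,m
def rect(m):
    cs,_=cv2.findContours(m,cv2.RETR_EXTERNAL,cv2.CHAIN_APPROX_NONE)
    return cv2.minAreaRect(max(cs,key=cv2.contourArea))
E
python3 - <<'E'
from m import *
t=cv2.cvtColor(cv2.imread('pics/top0.png'),cv2.COLOR_BGR2RGB); s=cv2.cvtColor(cv2.imread('pics/side0.png'),cv2.COLOR_BGR2RGB)
d=get_image('top');e=get_image('side')
print('px',[t[r,c].tolist() for r,c in((290,200),(180,280),(290,470),(240,359),(167,330),(288,168),(209,415),(297,387))])
C=dict(blue=((105,120,40),(125,255,255)),green=((50,120,50),(70,255,255)),brown=((0,80,30),(12,200,130)),orange=((5,220,150),(18,255,255)),red=((0,200,100),(4,255,255)))
for k,(lo,hi) in C.items():
    for nm,dd,im in(('top',d,t),('side',e,s)):
        b,m=blobs(im,lo,hi)
        print(nm,k,[(c.tolist(),st) for c,st in b])
E
```

```text
px [[35, 66, 109], [54, 71, 105], [42, 137, 65], [51, 45, 45], [161, 109, 24], [37, 34, 33], [38, 38, 34], [30, 149, 139]]
top blue [([361.2, 105.9], [351, 95, 22, 23, 405]), ([426.3, 161.1], [415, 150, 24, 23, 437]), ([278.8, 207.4], [251, 158, 55, 99, 4710]), ([175.3, 285.5], [140, 250, 71, 73, 3882])]
side blue [([310.9, 156.2], [303, 152, 16, 10, 124]), ([248.7, 176.7], [244, 172, 12, 10, 77]), ([348.6, 312.9], [315, 282, 69, 61, 3003])]
top green [([477.8, 277.3], [440, 237, 79, 82, 5275])]
side green [([363.4, 16.6], [359, 0, 10, 36, 172]), ([428.7, 15.0], [423, 0, 13, 27, 124]), ([307.6, 46.4], [242, 19, 111, 54, 3119]), ([421.2, 71.1], [411, 61, 22, 22, 354]), ([400.4, 156.4], [372, 140, 58, 35, 1134])]
top brown [([356.5, 157.2], [309, 154, 84, 23, 115]), ([364.0, 172.7], [352, 160, 25, 26, 486]), ([363.9, 203.9], [352, 192, 25, 25, 482]), ([358.9, 239.1], [347, 227, 25, 25, 488]), ([106.4, 395.6], [79, 392, 46, 8, 229])]
side brown [([116.7, 81.6], [22, 0, 157, 173, 3509]), ([335.3, 169.9], [300, 161, 75, 21, 95]), ([306.9, 174.2], [298, 168, 18, 15, 137]), ([328.8, 180.3], [320, 174, 19, 14, 151]), ([628.4, 194.8], [619, 178, 21, 33, 77]), ([630.2, 261.6], [619, 212, 21, 99, 242]), ([319.7, 223.7], [298, 216, 44, 17, 139])]
top orange [([330.4, 166.2], [322, 158, 18, 17, 235]), ([328.9, 191.4], [320, 183, 19, 18, 246])]
side orange []
top red [([428.0, 125.5], [408, 120, 40, 12, 317]), ([368.2, 207.4], [305, 152, 90, 112, 450])]
side red [([42.7, 78.5], [27, 71, 29, 20, 116])]
```

```bash
python3 - <<'E'
from m import *
t=cv2.cvtColor(cv2.imread('pics/top0.png'),cv2.COLOR_BGR2RGB); s=cv2.cvtColor(cv2.imread('pics/side0.png'),cv2.COLOR_BGR2RGB)
d=get_image('top');e=get_image('side')
# lid plate: ellipse of convex hull
for nm,dd,im,x0 in(('top',d,t,(135,245,85,85)),('side',e,s,(305,275,85,85))):
    _,m=blobs(im,(105,120,40),(125,255,255)); mm=np.zeros_like(m);x,y,w,h=x0;mm[y:y+h,x:x+w]=m[y:y+h,x:x+w]
    mm=cv2.morphologyEx(mm,cv2.MORPH_OPEN,np.ones((3,3)))
    cs,_=cv2.findContours(mm,cv2.RETR_EXTERNAL,2);h=cv2.convexHull(max(cs,key=cv2.contourArea))
    el=cv2.fitEllipse(h);print('lid',nm,el,onz(dd,*el[0],105))
_,m=blobs(s,(0,0,0),(180,255,45));
n,_,st,c=cv2.connectedComponentsWithStats(m[290:320,335:365]);print('knob side',st[1:].tolist(),(c[1:]+[335,290]).tolist())
k=cv2.inRange(cv2.cvtColor(t,cv2.COLOR_RGB2HSV),(0,0,0),(180,110,60))
n,_,st,c=cv2.connectedComponentsWithStats(k[270:300,155:190]);print('knob top',st[1:].tolist(),(c[1:]+[155,270]).tolist())
n,_,st,c=cv2.connectedComponentsWithStats(k[180:240,400:425]);print('handle',st[1:].tolist(),(c[1:]+[400,180]).tolist())
# tray
_,m=blobs(t,(50,120,50),(70,255,255));r=rect(m);print('tray',r,[onz(d,*p,35).tolist() for p in cv2.boxPoints(r)],onz(d,*r[0],35))
_,m=blobs(t,(0,150,80),(6,255,255));mm=np.zeros_like(m);mm[140:275,295:400]=m[140:275,295:400]
pts=cv2.findNonZero(mm);r=cv2.minAreaRect(pts);print('rim',r,[onz(d,*p,78).tolist() for p in cv2.boxPoints(r)])
for p in((364,172.7),(363.9,203.9),(358.9,239.1)):print('disc',onz(d,*p,90))
for p in((330.7,166.9),(329.3,191.8)):print('ball',onz(d,*p,95))
for z in(70,):print('handle',onz(d,415.5,209,z))
for p in((175,327),):pass
print('glue',onz(d,220,128,140),'sand',onz(d,316,126,28),'scr',onz(d,447,124,15),onz(d,368,134,5), 'decoys',onz(d,387,293,20),onz(d,444,197,20),onz(d,426,161,20))
E
```

```text
lid top ((175.09933471679688, 285.5284118652344), (69.78024291992188, 74.09523010253906), 35.26318359375) [413.7 341.2 105. ]
lid side ((348.90130615234375, 312.30572509765625), (60.23985290527344, 68.68065643310547), 103.20167541503906) [412.3 346.9 105. ]
knob side [[10, 17, 1, 1, 1], [16, 21, 1, 2, 2], [19, 20, 1, 1, 1], [13, 22, 1, 1, 1]] [[345.0, 307.0], [351.0, 311.5], [354.0, 310.0], [348.0, 312.0]]
knob top [[7, 10, 16, 14, 174]] [[169.4655172413793, 286.5287356321839]]
handle [[12, 8, 6, 43, 193]] [[414.6943005181347, 208.30051813471502]]
tray ((478.5643615722656, 277.3564453125), (80.59801483154297, 74.22977447509766), 5.710593223571777) [[343.2, -234.2, 35.0], [510.9, -261.2, 35.0], [489.0, -444.3, 35.0], [323.6, -413.1, 35.0]] [ 415.6 -338.5   35. ]
rim ((350.51031494140625, 207.7311553955078), (89.08796691894531, 110.6489486694336), 2.2025980949401855) [[460.2, 61.4, 78.0], [714.5, 48.5, 78.0], [700.8, -157.5, 78.0], [449.6, -136.8, 78.0]]
disc [656.8 -78.7  90. ]
disc [585.6 -76.1  90. ]
disc [507.3 -62.4  90. ]
ball [671.   -3.4  95. ]
ball [614.   1.  95.]
handle [ 573.5 -194.7   70. ]
glue [754.9 238.2 140. ] sand [790.2  31.3  28. ] scr [ 790.1 -295.8   15. ] [772.9 -99.4   5. ] decoys [ 381.3 -129.1   20. ] [ 605.9 -275.6   20. ] [ 695.9 -237.4   20. ]
```

```bash
python3 -c "
import cv2
a=cv2.imread('pics/top0.png')
cv2.imwrite('pics/c1.png',cv2.resize(a[140:330,130:430],None,fx=2.6,fy=2.6,interpolation=cv2.INTER_CUBIC))"
```

```text
(no output)
```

View pics/c1.png

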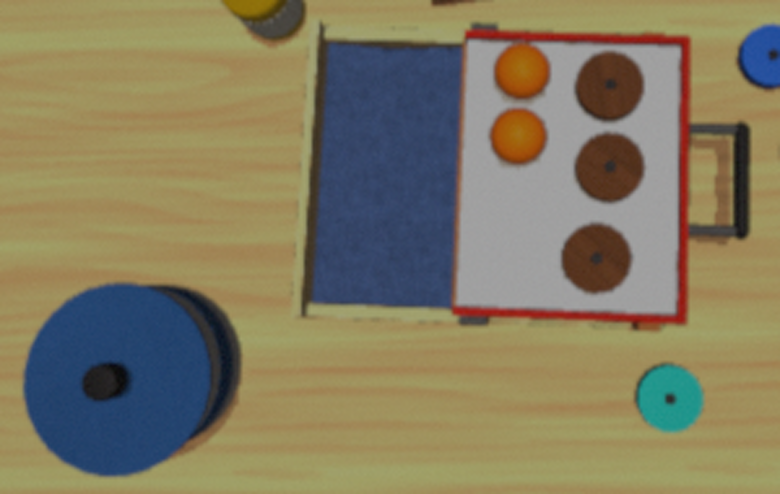

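```bash
cat > go.py <<'E'
# python3 go.py  "x y z yaw grip [mm/row]" ...   yaw = world direction (rad) of the jaw (tool x)
import sys
from h import *
def down(y):
    c,s=np.cos(y),np.sin(y); x=np.array([c,s,0]);yy=np.array([0,0,-1.]);return np.column_stack([x,yy,np.cross(x,yy)])
s=read_state();p=np.array(s['position']);M=R.from_quat(s['ee_rot']).as_matrix()
print('t',round(s['clock'],1),'pos',p.round(1),'yaw',round(np.arctan2(M[1,0],M[0,0]),3),'tilt',round(np.arccos(-M[2,1]),3),'F',np.round(s['contact_force'],1),'w',round(s['gripper_width'],1),'q',np.round(s['joints'],2))
tot=0
for a in sys.argv[1:]:
    v=[float(k) for k in a.split()];tp=np.array(v[:3]);T=down(v[3]);sp=v[5] if len(v)>5 else 45
    rv=R.from_matrix(M.T@T).as_rotvec();n=int(max(1,np.ceil(np.linalg.norm(tp-p)/sp),np.ceil(np.linalg.norm(rv)/.14)))
    st=R.from_rotvec(rv/n).as_matrix();dp=(tp-p)/n
    rows=[]
    for i in range(n):
        rows.append([round(float(k),4)+0. for k in M.T@dp/1000]+[round(float(k),3)+0. for k in rv/n]+[v[4]]);M=M@st
    p=tp;M=T;tot+=n;print(a,'n=%d'%n);print(*(rows if np.ptp(np.array(rows),axis=0).max()>2e-4 else rows[:1]),sep=',\n')
E
python3 - <<'E'
from m import *
d=get_image('top')
print('knob head',onz(d,169,286.5,130))
E
python3 go.py "430 0 280 1.27 0.085" "413 344 200 1.57 0.085" "413 344 106 1.57 0.085 20"
```

```text
knob head [414.4 343.6 130. ]
t 0.3 pos [ 158.1 -604.5  208.6] yaw 1.827 tilt 0.0 F [ 1.  -0.2  0.4] w 85.5 q [-1.06  0.38  0.01 -0.   -1.19 -0.26]
430 0 280 1.27 0.085 n=15
[0.0344, -0.0047, -0.0277, 0.0, 0.037, 0.0, 0.085],
[0.0354, -0.0047, -0.0264, 0.0, 0.037, 0.0, 0.085],
[0.0364, -0.0047, -0.0251, 0.0, 0.037, 0.0, 0.085],
[0.0373, -0.0047, -0.0237, 0.0, 0.037, 0.0, 0.085],
[0.0381, -0.0048, -0.0223, 0.0, 0.037, 0.0, 0.085],
[0.0389, -0.0048, -0.0209, 0.0, 0.037, 0.0, 0.085],
[0.0397, -0.0048, -0.0195, 0.0, 0.037, 0.0, 0.085],
[0.0404, -0.0048, -0.018, 0.0, 0.037, 0.0, 0.085],
[0.041, -0.0048, -0.0165, 0.0, 0.037, 0.0, 0.085],
[0.0416, -0.0048, -0.0149, 0.0, 0.037, 0.0, 0.085],
[0.0421, -0.0048, -0.0134, 0.0, 0.037, 0.0, 0.085],
[0.0426, -0.0048, -0.0118, 0.0, 0.037, 0.0, 0.085],
[0.043, -0.0048, -0.0102, 0.0, 0.037, 0.0, 0.085],
[0.0433, -0.0048, -0.0086, 0.0, 0.037, 0.0, 0.085],
[0.0436, -0.0048, -0.007, 0.0, 0.037, 0.0, 0.085]
413 344 200 1.57 0.085 n=8
[0.0404, 0.01, 0.0148, 0.0, -0.038, 0.0, 0.085],
[0.041, 0.01, 0.0132, 0.0, -0.038, 0.0, 0.085],
[0.0414, 0.01, 0.0117, 0.0, -0.038, 0.0, 0.085],
[0.0418, 0.01, 0.0101, 0.0, -0.038, 0.0, 0.085],
[0.0422, 0.01, 0.0086, 0.0, -0.038, 0.0, 0.085],
[0.0425, 0.01, 0.007, 0.0, -0.038, 0.0, 0.085],
[0.0427, 0.01, 0.0054, 0.0, -0.038, 0.0, 0.085],
[0.0429, 0.01, 0.0038, 0.0, -0.038, 0.0, 0.085]
413 344 106 1.57 0.085 20 n=5
[0.0, 0.0188, 0.0, 0.0, 0.0, 0.0, 0.085]
```

Emit:
play_rows(
  series=[
    [0,-0.02,0,0,0.106,0,0.085],
    [0,-0.02,0,0,0.106,0,0.085],
    [0,-0.02,0,0,0.106,0,0.085],
  ],
)

```text
clock: 0.65
position: [157.4, -602.4, 265.9]
ee_rot: [-0.515, -0.482, 0.48, 0.522]
contact_force: [-0.3, 0.1, 0.1]
gripper_width: 85.1
```

```bash
python3 go.py "430 0 280 1.51 0.085" "413 344 200 1.51 0.085" "413 344 106 1.51 0.085 20"
```

```text
t 0.7 pos [ 157.4 -602.4  265.9] yaw 1.497 tilt 0.01 F [-0.3  0.1  0.1] w 85.1 q [-1.06  0.36  0.11 -0.   -1.33 -0.59]
430 0 280 1.51 0.085 n=15
[0.0414, -0.0006, -0.0151, 0.0, -0.001, 0.001, 0.085],
[0.0414, -0.0006, -0.0152, 0.0, -0.001, 0.001, 0.085],
[0.0414, -0.0007, -0.0152, 0.0, -0.001, 0.001, 0.085],
[0.0414, -0.0007, -0.0153, 0.0, -0.001, 0.001, 0.085],
[0.0414, -0.0007, -0.0153, 0.0, -0.001, 0.001, 0.085],
[0.0413, -0.0007, -0.0153, 0.0, -0.001, 0.001, 0.085],
[0.0413, -0.0008, -0.0154, 0.0, -0.001, 0.001, 0.085],
[0.0413, -0.0008, -0.0154, 0.0, -0.001, 0.001, 0.085],
[0.0413, -0.0008, -0.0154, 0.0, -0.001, 0.001, 0.085],
[0.0413, -0.0008, -0.0155, 0.0, -0.001, 0.001, 0.085],
[0.0413, -0.0008, -0.0155, 0.0, -0.001, 0.001, 0.085],
[0.0413, -0.0009, -0.0155, 0.0, -0.001, 0.001, 0.085],
[0.0412, -0.0009, -0.0156, 0.0, -0.001, 0.001, 0.085],
[0.0412, -0.0009, -0.0156, 0.0, -0.001, 0.001, 0.085],
[0.0412, -0.0009, -0.0157, 0.0, -0.001, 0.001, 0.085]
413 344 200 1.51 0.085 n=8
[0.0428, 0.01, 0.0047, 0.0, 0.0, 0.0, 0.085]
413 344 106 1.51 0.085 20 n=5
[0.0, 0.0188, 0.0, 0.0, 0.0, 0.0, 0.085]
```

Emit:
play_rows(
  series=[
    [0.0414,-0.002,-0.0152,0,-0.001,0.001,0.085],
    [0.0414,-0.002,-0.0152,0,-0.001,0.001,0.085],
    [0.0414,-0.002,-0.0152,0,-0.001,0.001,0.085],
    [0.0414,-0.002,-0.0152,0,-0.001,0.001,0.085],
    [0.0414,-0.002,-0.0152,0,-0.001,0.001,0.085],
    [0.0414,-0.001,-0.0152,0,-0.001,0.001,0.085],
    [0.0414,-0.001,-0.0152,0,-0.001,0.001,0.085],
    [0.0414,-0.001,-0.0152,0,-0.001,0.001,0.085],
    [0.0414,-0.001,-0.0152,0,-0.001,0.001,0.085],
    [0.0414,-0.001,-0.0152,0,-0.001,0.001,0.085],
  ],
)

```text
clock: 1.65
position: [343.7, -192.6, 283.8]
ee_rot: [0.522, 0.479, -0.481, -0.516]
contact_force: [0.6, 0.1, -0.6]
gripper_width: 84.9
```

```bash
python3 go.py "430 0 280 1.51 0.085" "413 344 200 1.51 0.085"|grep -v '^\[.*,$'
```

```text
t 1.6 pos [ 343.7 -192.6  283.8] yaw 1.494 tilt 0.008 F [ 0.6  0.1 -0.6] w 84.9 q [-0.09 -0.08 -0.37  0.01 -1.28 -1.56]
430 0 280 1.51 0.085 n=5
[0.0396, 0.0007, -0.0148, 0.001, -0.003, -0.002, 0.085]
413 344 200 1.51 0.085 n=8
[0.0428, 0.01, 0.0047, 0.0, 0.0, 0.0, 0.085]
```

Emit:
play_rows(
  series=[
    [0.04,0.0,-0.015,0,-0.003,-0.002,0.085],
    [0.04,0,-0.015,0,-0.003,-0.002,0.085],
    [0.04,0,-0.015,0,-0.003,-0.002,0.085],
    [0.04,0,-0.015,0,-0.003,-0.001,0.085],
    [0.04,0,-0.015,0,-0.003,-0.001,0.085],
    [0.0428,0.008,0.0047,0,0,0,0.085],
    [0.0428,0.008,0.0047,0,0,0,0.085],
    [0.0428,0.008,0.0047,0,0,0,0.085],
    [0.0428,0.008,0.0047,0,0,0,0.085],
    [0.0428,0.008,0.0047,0,0,0,0.085],
  ],
)

```text
clock: 2.65
position: [424.2, 235.9, 247.5]
ee_rot: [0.517, 0.491, -0.48, -0.511]
contact_force: [1.9, -0.1, 0.1]
gripper_width: 85.3
```

```bash
python3 go.py "413 344 200 1.51 0.085" "413 344 106 1.51 0.085 20"
```

```text
t 2.6 pos [424.2 235.9 247.5] yaw 1.512 tilt 0.017 F [ 1.9 -0.1  0.1] w 85.3 q [ 0.85  0.11 -0.27  0.01 -1.18 -2.48]
413 344 200 1.51 0.085 n=3
[0.0357, 0.0159, 0.0061, 0.005, 0.001, 0.002, 0.085]
413 344 106 1.51 0.085 20 n=5
[0.0, 0.0188, 0.0, 0.0, 0.0, 0.0, 0.085]
```

Emit:
play_rows(
  series=[
    [0.036,0.016,0.006,0.005,0.001,0.002,0.085],
    [0.036,0.016,0.006,0.005,0.001,0.002,0.085],
    [0.036,0.016,0.006,0.005,0.001,0.002,0.085],
    [0,0,0,0,0,0,0.085],
  ],
)

```text
clock: 3.05
position: [411.1, 354.0, 197.2]
ee_rot: [0.514, 0.486, -0.485, -0.513]
contact_force: [-0.9, -0.1, -0.4]
gripper_width: 84.9
```

```bash
python3 go.py "413.5 344 106 1.51 0.085 20"
```

```text
t 3.0 pos [411.1 354.  197.2] yaw 1.515 tilt 0.002 F [-0.9 -0.1 -0.4] w 84.9 q [ 1.01  0.25 -0.21  0.   -1.1  -2.64]
413.5 344 106 1.51 0.085 20 n=5
[-0.002, 0.0182, -0.0006, 0.0, 0.001, 0.0, 0.085]
```

Emit:
play_rows(
  series=[
    [-0.003,0.018,-0.001,0,0,0,0.085],
    [-0.003,0.018,-0.001,0,0,0,0.085],
    [-0.002,0.018,0,0,0,0,0.085],
    [-0.002,0.018,0,0,0,0,0.085],
    [0,0.012,0,0,0,0,0.085],
    [0,0.004,0,0,0,0,0.085],
    [0,0,0,0,0,0,0.085],
  ],
)

```text
clock: 3.75
position: [413.6, 343.5, 108.5]
ee_rot: [0.514, 0.488, -0.485, -0.513]
contact_force: [-0.3, -0.3, -0.6]
gripper_width: 85.3
```

```bash
python3 go.py "413.5 344 106 1.51 0.085 20"
```

```text
t 3.8 pos [413.6 343.5 108.5] yaw 1.517 tilt 0.005 F [-0.3 -0.3 -0.6] w 85.3 q [ 1.    0.33 -0.35  0.   -0.88 -2.62]
413.5 344 106 1.51 0.085 20 n=1
[0.0005, 0.0025, 0.0002, 0.004, 0.007, 0.002, 0.085]
```

Close on the knob and lift a little.

Emit:
play_rows(
  series=[
    [0,0.002,0,0,0,0,0.02],
    [0,0,0,0,0,0,0.02],
    [0,0,0,0,0,0,0.02],
    [0,0,0,0,0,0,0.02],
    [0,0,0,0,0,0,0.02],
    [0,0,0,0,0,0,0.02],
    [0,-0.01,0,0,0,0,0.02],
    [0,-0.02,0,0,0,0,0.02],
    [0,-0.02,0,0,0,0,0.02],
    [0,0,0,0,0,0,0.02],
  ],
)

```text
clock: 4.75
position: [413.8, 343.5, 161.2]
ee_rot: [0.514, 0.489, -0.484, -0.513]
contact_force: [0.8, 0.3, -1.1]
gripper_width: 26.5
```

```bash
python3 go.py "430 545 145 1.51 0.02 40" "430 545 15 1.51 0.02 20"
```

```text
t 4.8 pos [413.8 343.5 161.2] yaw 1.517 tilt 0.007 F [ 0.8  0.3 -1.1] w 26.5 q [ 1.    0.27 -0.28  0.   -1.01 -2.62]
430 545 145 1.51 0.02 40 n=6
[0.0337, 0.0028, -0.0009, 0.001, 0.001, 0.001, 0.02]
430 545 15 1.51 0.02 20 n=7
[0.0, 0.0186, 0.0, 0.0, 0.0, 0.0, 0.02]
```

```bash
python3 - <<'E'
from h import *
d=shot('top','t1.png');e=shot('side','s1.png')
a=cv2.imread('pics/t1.png')[200:360,110:270];b=cv2.imread('pics/s1.png')[200:360,280:440]
cv2.imwrite('pics/l1.png',np.hstack([cv2.resize(k,(400,400)) for k in(a,b)]))
print(proj(d,[414,343.5,161])-[110,200],proj(e,[414,343.5,161])-[280,200])
E
```

```text
[52.38661318 88.34507588] [70.41231811 97.0347374 ]
```

View pics/l1.png

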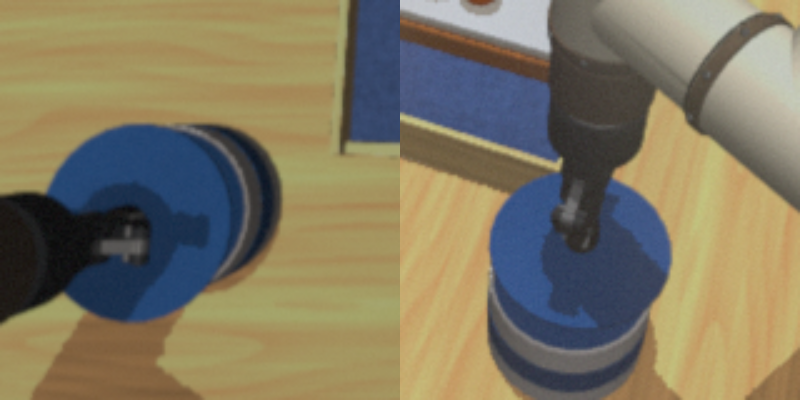

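The lid is held level above the tin (plate centre in left crop ~(138,222)). Carry it left.

Emit:
play_rows(
  series=[
    [0.03,0,-0.001,0.001,0.001,0.001,0.02],
    [0.034,0,-0.001,0.001,0.001,0.001,0.02],
    [0.034,0,-0.001,0.001,0.001,0.001,0.02],
    [0.034,0,-0.001,0,0,0,0.02],
    [0.034,0,-0.001,0,0,0,0.02],
    [0.034,0,-0.001,0,0,0,0.02],
    [0,0.02,0,0,0,0,0.02],
    [0,0.03,0,0,0,0,0.02],
    [0,0.03,0,0,0,0,0.02],
    [0,0.02,0,0,0,0,0.02],
  ],
)

```text
clock: 5.85
position: [424.6, 542.4, 38.9]
ee_rot: [0.516, 0.476, -0.492, -0.514]
contact_force: [0.1, -0.3, -1.1]
gripper_width: 26.8
```

```bash
python3 go.py "430 545 20 1.51 0.02 20"
```

```text
t 5.8 pos [424.6 542.4  38.9] yaw 1.509 tilt 0.023 F [ 0.1 -0.3 -1.1] w 26.8 q [ 1.14  0.65  0.01 -0.01 -0.95 -2.77]
430 545 20 1.51 0.02 20 n=1
[0.0033, 0.0187, -0.0055, -0.013, -0.001, -0.019, 0.02]
```

Emit:
play_rows(
  series=[
    [0,0.004,0,-0.013,0,-0.019,0.02],
    [0,0.004,0,0,0,0,0.02],
    [0,0.004,0,0,0,0,0.02],
    [0,0.003,0,0,0,0,0.02],
    [0,0,0,0,0,0,0.02],
  ],
)

```text
clock: 6.35
position: [421.7, 537.7, 19.0]
ee_rot: [0.517, 0.479, -0.49, -0.513]
contact_force: [-0.5, -0.6, -1.0]
gripper_width: 26.6
```

```bash
python3 go.py "424 543 14 1.51 0.02 20"
```

```text
t 6.3 pos [421.7 537.7  19. ] yaw 1.511 tilt 0.016 F [-0.5 -0.6 -1. ] w 26.6 q [ 1.14  0.66 -0.04 -0.   -0.9  -2.77]
424 543 14 1.51 0.02 20 n=1
[0.0055, 0.0049, -0.002, -0.006, 0.001, -0.015, 0.02]
```

Emit:
play_rows(
  series=[
    [0,0.002,0,-0.006,0,-0.015,0.02],
    [0,0.002,0,-0.003,0,-0.005,0.02],
    [0,0.002,0,0,0,0,0.02],
    [0,0.001,0,0,0,0,0.02],
    [0,0,0,0,0,0,0.02],
  ],
)

```text
clock: 6.85
position: [422.4, 538.9, 17.7]
ee_rot: [-0.514, -0.489, 0.481, 0.515]
contact_force: [0.1, 0.0, -0.7]
gripper_width: 26.6
```

```bash
python3 go.py "421 537 12 1.51 0.02 20"
```

```text
t 6.8 pos [422.4 538.9  17.7] yaw 1.512 tilt 0.012 F [ 0.1  0.  -0.7] w 26.6 q [ 1.14  0.65 -0.06  0.   -0.85 -2.77]
421 537 12 1.51 0.02 20 n=1
[-0.0021, 0.0057, 0.0013, 0.007, 0.002, 0.01, 0.02]
```

Emit:
play_rows(
  series=[
    [0,0.004,0,0,0,0,0.02],
    [0,0.004,0,0,0,0,0.02],
    [0,0.003,0,0,0,0,0.02],
  ],
)

```text
clock: 7.15
position: [422.5, 539.0, 17.5]
ee_rot: [0.514, 0.491, -0.481, -0.514]
contact_force: [-4.0, -2.8, 11.2]
gripper_width: 26.7
```

Emit:
play_rows(
  series=[
    [0,0,0,0,0,0,0.085],
    [0,0,0,0,0,0,0.085],
    [0,0,0,0,0,0,0.085],
    [0,0,0,0,0,0,0.085],
    [0,-0.03,0,0,0,0,0.085],
    [0,-0.04,0,0,0,0,0.085],
    [0,-0.045,0,0,0,0,0.085],
    [0,-0.045,0,0,0,0,0.085],
    [-0.04,-0.04,0,0,0,0,0.085],
    [-0.045,-0.02,0,0,0,0,0.085],
  ],
)

```text
clock: 8.15
position: [415.7, 457.6, 227.6]
ee_rot: [0.515, 0.486, -0.487, -0.511]
contact_force: [-0.3, 0.0, 0.1]
gripper_width: 84.8
```

```bash
python3 - <<'E'
from h import *
for n in('top','side'):
    d=shot(n,n+'2.png')
a=cv2.imread('pics/top2.png')[60:,40:540];b=cv2.imread('pics/side2.png')[130:,200:480]
cv2.imwrite('pics/l2.png',np.hstack([a,cv2.resize(b,(290,340))]))
E
python3 go.py "480 0 230 1.51 0.085 45" "574 -194 150 1.51 0.085" "574 -194.5 48 1.51 0.085"
```

```text
t 8.2 pos [416.  454.2 230.3] yaw 1.513 tilt 0.005 F [1.1 1.1 0.1] w 84.8 q [ 1.09  0.36  0.02  0.01 -1.23 -2.72]
480 0 230 1.51 0.085 45 n=11
[-0.0409, 0.0002, -0.0082, 0.0, 0.0, 0.0, 0.085]
574 -194 150 1.51 0.085 n=6
[-0.0313, 0.0133, -0.0176, 0.0, 0.0, 0.0, 0.085]
574 -194.5 48 1.51 0.085 n=3
[-0.0002, 0.034, 0.0, 0.0, 0.0, 0.0, 0.085]
```

View pics/l2.png

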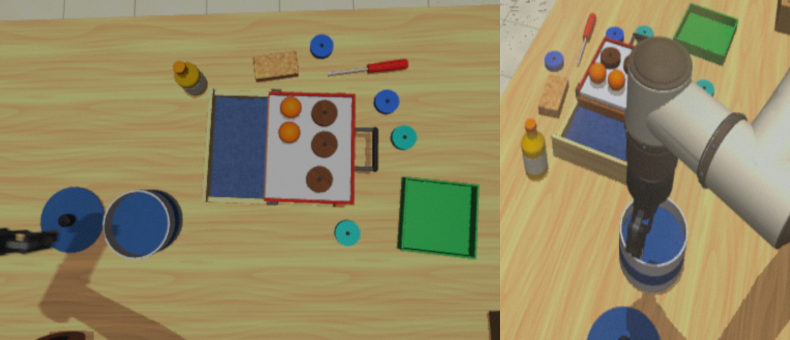

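Lid lies flat on the bench left of the tin (lid px (112,280), tin rim (178,284)); nothing else moved. On to the handle.

Emit:
play_rows(
  series=[
    [-0.041,0,-0.008,0,0,0,0.085],
    [-0.041,0,-0.008,0,0,0,0.085],
    [-0.041,0,-0.008,0,0,0,0.085],
    [-0.041,0,-0.008,0,0,0,0.085],
    [-0.041,0,-0.008,0,0,0,0.085],
    [-0.041,0,-0.008,0,0,0,0.085],
    [-0.041,0,-0.008,0,0,0,0.085],
    [-0.041,0,-0.008,0,0,0,0.085],
    [-0.041,0,-0.008,0,0,0,0.085],
    [-0.041,0,-0.008,0,0,0,0.085],
  ],
)

```text
clock: 9.25
position: [473.5, 30.8, 224.1]
ee_rot: [0.513, 0.486, -0.489, -0.511]
contact_force: [1.3, -0.1, 0.2]
gripper_width: 85.3
```

```bash
python3 go.py "574 -194 150 1.51 0.085" "574 -194.5 48 1.51 0.085"
```

```text
t 9.2 pos [473.5  30.8 224.1] yaw 1.521 tilt 0.005 F [ 1.3 -0.1  0.2] w 85.3 q [ 0.41  0.11 -0.32  0.   -1.14 -2.03]
574 -194 150 1.51 0.085 n=6
[-0.0365, 0.0125, -0.0186, 0.0, 0.002, -0.001, 0.085],
[-0.0365, 0.0125, -0.0187, 0.0, 0.002, -0.001, 0.085],
[-0.0365, 0.0125, -0.0187, 0.0, 0.002, -0.001, 0.085],
[-0.0365, 0.0124, -0.0188, 0.0, 0.002, -0.001, 0.085],
[-0.0364, 0.0124, -0.0189, 0.0, 0.002, -0.001, 0.085],
[-0.0364, 0.0124, -0.0189, 0.0, 0.002, -0.001, 0.085]
574 -194.5 48 1.51 0.085 n=3
[-0.0002, 0.034, 0.0, 0.0, 0.0, 0.0, 0.085]
```

Emit:
play_rows(
  series=[
    [-0.0365,0,-0.0187,0,0.002,-0.001,0.085],
    [-0.0365,0,-0.0187,0,0.002,-0.001,0.085],
    [-0.0365,0.01,-0.0187,0,0.002,-0.001,0.085],
    [-0.0365,0.015,-0.0187,0,0.002,-0.001,0.085],
    [-0.034,0.015,-0.0187,0,0.002,-0.001,0.085],
    [-0.03,0.015,-0.0187,0,0.002,-0.001,0.085],
    [-0.01,0,-0.006,0,0,0,0.085],
    [0,0,0,0,0,0,0.085],
  ],
)

```text
clock: 10.05
position: [583.0, -209.1, 159.6]
ee_rot: [-0.514, -0.481, 0.484, 0.52]
contact_force: [-0.4, 0.3, 0.0]
gripper_width: 85.1
```

```bash
python3 go.py "574 -194.5 48 1.51 0.085 25"; python3 - <<'E'
from m import *
t=cv2.cvtColor(cv2.imread('pics/top2.png'),cv2.COLOR_BGR2RGB);d=get_image('top')
k=cv2.inRange(cv2.cvtColor(t,cv2.COLOR_RGB2HSV),(0,0,0),(180,130,75))
n,_,st,c=cv2.connectedComponentsWithStats(k[170:240,400:425]);print('handle',[(a.tolist(),onz(d,*(b+[400,170]),70)) for a,b in zip(st[1:],c[1:]) if a[4]>50])
E
```

```text
t 10.1 pos [ 583.  -209.1  159.6] yaw 1.503 tilt 0.009 F [-0.4  0.3  0. ] w 85.1 q [-0.08  0.42 -0.07 -0.   -1.09 -1.55]
574 -194.5 48 1.51 0.085 25 n=5
[0.0027, 0.0224, 0.0018, -0.002, -0.001, 0.0, 0.085]
handle [([0, 18, 18, 44, 321], array([ 571.2, -188.1,   70. ]))]
```

Emit:
play_rows(
  series=[
    [0.005,0.01,0.0018,-0.002,0,0,0.045],
    [0.005,0.01,0.0018,0,0,0,0.045],
    [0.004,0.01,0.0018,0,0,0,0.045],
    [0.002,0.01,0.0018,0,0,0,0.045],
    [0,0,0,0,0,0,0.045],
    [0,0,0,0,0,0,0.045],
  ],
)

```text
clock: 10.7
position: [574.3, -184.4, 118.2]
ee_rot: [-0.513, -0.484, 0.485, 0.517]
contact_force: [0.4, 0.6, 1.4]
gripper_width: 45.3
```

```bash
python3 go.py "574 -194.5 48 1.51 0.045 25"
```

```text
t 10.7 pos [ 574.3 -184.4  118.2] yaw 1.51 tilt 0.007 F [0.4 0.6 1.4] w 45.3 q [-0.04  0.43 -0.17 -0.   -0.98 -1.58]
574 -194.5 48 1.51 0.045 25 n=3
[-0.0035, 0.0234, -0.0002, -0.002, 0.0, 0.001, 0.045]
```

Emit:
play_rows(
  series=[
    [-0.006,0,0,0,0,0,0.045],
    [-0.004,0.004,0,0,0,0,0.045],
    [0,0.015,0,0,0,0,0.045],
    [0,0.015,0,0,0,0,0.045],
    [0,0.015,0,0,0,0,0.045],
    [0,0.01,0,0,0,0,0.045],
    [0,0.003,0,0,0,0,0.045],
    [0,0,0,0,0,0,0.045],
  ],
)

```text
clock: 11.5
position: [576.2, -198.7, 56.2]
ee_rot: [-0.516, -0.485, 0.483, 0.516]
contact_force: [0.2, 0.8, -0.1]
gripper_width: 45.2
```

```bash
python3 go.py "574 -194.5 48 1.51 0.045 25"
```

```text
t 11.5 pos [ 576.2 -198.7   56.2] yaw 1.508 tilt 0.004 F [ 0.2  0.8 -0.1] w 45.2 q [-0.07  0.5  -0.22 -0.   -0.85 -1.56]
574 -194.5 48 1.51 0.045 25 n=1
[0.004, 0.0082, 0.0025, 0.002, -0.003, 0.003, 0.045]
```

Emit:
play_rows(
  series=[
    [0.003,0.008,0.002,0,0,0,0.045],
    [0.001,0.003,0,0,0,0,0.045],
    [0,0,0,0,0,0,0.005],
    [0,0,0,0,0,0,0.005],
    [0,0,0,0,0,0,0.005],
    [0,0,0,0,0,0,0.005],
  ],
)

```text
clock: 12.1
position: [575.6, -193.6, 46.4]
ee_rot: [0.516, 0.486, -0.482, -0.515]
contact_force: [-0.0, -1.6, -1.7]
gripper_width: 10.8
```

```bash
python3 go.py "574 -194.5 48 1.51 0.045 25"|head -1;  python3 - <<'E'
from h import *
shot('side','s3.png');shot('top','t3.png')
a=cv2.imread('pics/t3.png')[140:280,240:440];b=cv2.imread('pics/s3.png')[120:260,230:430]
cv2.imwrite('pics/l3.png',cv2.resize(np.hstack([a,b]),None,fx=2,fy=2,interpolation=2))
E
```

```text
t 12.1 pos [ 575.6 -193.6   46.4] yaw 1.509 tilt 0.007 F [-0.  -1.6 -1.7] w 10.8 q [-0.06  0.51 -0.24 -0.   -0.82 -1.57]
```

View pics/l3.png

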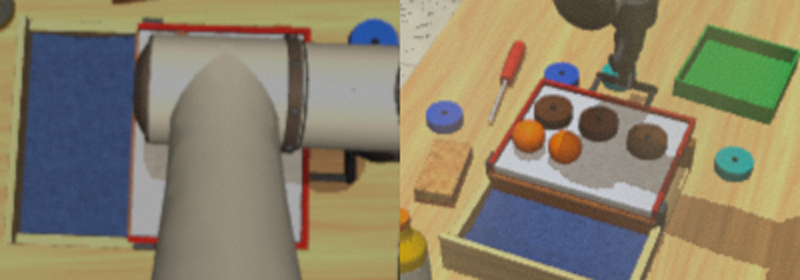

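Grip on the bar. Tip the board gently to ~0.2 rad.

Emit:
play_rows(
  series=[
    [0,-0.005,0,0,0,0,0.005],
    [0.0005,-0.008,0,0,0,0,0.005],
    [0.0005,-0.008,0,0,0,0,0.005],
    [0.001,-0.008,0,0,0,0,0.005],
    [0.001,-0.008,0,0,0,0,0.005],
    [0.0015,-0.008,0,0,0,0,0.005],
    [0.0015,-0.006,0,0,0,0,0.005],
    [0,0,0,0,0,0,0.005],
    [0,0,0,0,0,0,0.005],
    [0,0,0,0,0,0,0.005],
  ],
)

```text
clock: 13.2
position: [576.1, -186.5, 100.6]
ee_rot: [0.516, 0.487, -0.481, -0.514]
contact_force: [2.1, 0.5, -5.2]
gripper_width: 11.0
```

Emit:
play_rows(
  series=[
    [0,0,0,0,0,0,0.005],
    [0,0,0,0,0,0,0.005],
    [0,0,0,0,0,0,0.005],
    [0,0,0,0,0,0,0.005],
    [0,0,0,0,0,0,0.005],
    [0,0,0,0,0,0,0.005],
    [0,0,0,0,0,0,0.005],
    [0,0,0,0,0,0,0.005],
    [0,0,0,0,0,0,0.005],
  ],
)

```text
clock: 14.1
position: [576.0, -186.7, 99.5]
ee_rot: [0.516, 0.487, -0.482, -0.515]
contact_force: [2.1, 0.3, -4.4]
gripper_width: 10.9
```

```bash
python3 - <<'E'
from h import *
shot('side','s4.png');shot('top','t4.png')
a=cv2.imread('pics/t4.png')[140:280,240:440];b=cv2.imread('pics/s4.png')[120:260,230:430]
cv2.imwrite('pics/l4.png',cv2.resize(np.hstack([a,b]),None,fx=2,fy=2,interpolation=2))
E
```

View pics/l4.png

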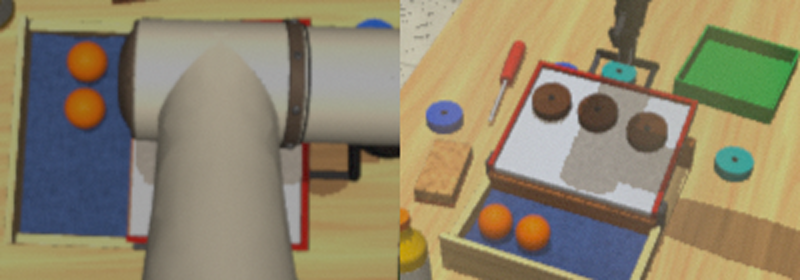

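Both balls are in the trough, all three discs still on the board. Let it down slowly.

Emit:
play_rows(
  series=[
    [-0.001,0.005,0,0,0,0,0.005],
    [-0.001,0.008,0,0,0,0,0.005],
    [-0.001,0.008,0,0,0,0,0.005],
    [-0.001,0.008,0,0,0,0,0.005],
    [-0.001,0.008,0,0,0,0,0.005],
    [-0.001,0.007,0,0,0,0,0.005],
    [0,0.004,0,0,0,0,0.005],
    [0,0.002,0,0,0,0,0.005],
    [0,0.001,0,0,0,0,0.005],
    [0,0,0,0,0,0,0.005],
  ],
)

```text
clock: 15.2
position: [575.7, -193.6, 48.3]
ee_rot: [0.516, 0.486, -0.482, -0.515]
contact_force: [-0.1, 1.4, -0.8]
gripper_width: 10.2
```

Down (TCP 48.3 vs. 46.4 at start, 0.008 rad). Nudge down, open to 45 mm, rise.

Emit:
play_rows(
  series=[
    [0,0.002,0,0,0,0,0.005],
    [0,0.001,0,0,0,0,0.045],
    [0,0,0,0,0,0,0.045],
    [0,0,0,0,0,0,0.045],
    [0,0,0,0,0,0,0.045],
    [0,-0.02,0,0,0,0,0.045],
    [0,-0.03,0,0,0,0,0.045],
    [0,-0.03,0,0,0,0,0.045],
    [0,-0.03,0,0,0,0,0.085],
    [0,-0.02,0,0,0,0,0.085],
  ],
)

```text
clock: 16.2
position: [572.6, -195.0, 176.2]
ee_rot: [-0.514, -0.483, 0.485, 0.517]
contact_force: [1.2, 1.1, 0.0]
gripper_width: 72.7
```

```bash
cat > sc.py <<'E'
import sys
from m import *
d=shot('top','tt.png');e=shot('side','ss.png')
for n,k,hi in(('disc',(0,80,30),(12,200,130)),('ball',(5,200,130),(20,255,255))):
    for nm,dd in(('top',d),('side',e)):
        b,_=blobs(np.asarray(dd['color']),k,hi,50)
        for c,s in b:
            p=onz(dd,*(c if n=='disc' else c),90 if n=='disc' else 38)
            if 300<p[0]<760 and -450<p[1]<450: print(n,nm,c,s,p)
E
python3 sc.py; python3 go.py "460 0 230 1.51 0.085 45"|head -1
```

```text
disc side [338.8 170.6] [300, 161, 75, 21, 142] [ 568.1 -126.5   90. ]
disc side [306.4 175.3] [297, 169, 19, 15, 150] [654.6 -74.1  90. ]
disc side [364.9 206.4] [360, 195, 12, 23, 63] [457.4  -4.1  90. ]
disc side [306.7 219.7] [299, 216, 15, 9, 50] [596.4  96.9  90. ]
disc side [323.4 224.6] [315, 220, 18, 10, 61] [548.   99.3  90. ]
ball top [280.2 170.1] [272, 162, 18, 18, 253] [678.3 119.8  38. ]
ball top [278.9 193.4] [270, 185, 19, 18, 267] [621.1 123.2  38. ]
ball side [277.4 229. ] [270, 223, 15, 14, 154] [678.1 112.2  38. ]
ball side [295.9 235.4] [289, 229, 15, 14, 174] [620.8 117.7  38. ]
t 16.3 pos [ 574.  -195.2  177.6] yaw 1.509 tilt 0.001 F [-0.9  0.1  0.4] w 84.2 q [-0.06  0.38 -0.09 -0.   -1.11 -1.57]
```

```bash
python3 go.py "621 120 130 1.51 0.075 40"
```

```text
t 16.3 pos [ 574.  -195.2  177.6] yaw 1.509 tilt 0.001 F [-0.9  0.1  0.4] w 84.2 q [-0.06  0.38 -0.09 -0.   -1.11 -1.57]
621 120 130 1.51 0.075 40 n=9
[0.0353, 0.0053, -0.003, 0.0, 0.0, 0.0, 0.075]
```

Emit:
play_rows(
  series=[
    [0.035,0,-0.003,0,0,0,0.075],
    [0.035,0,-0.003,0,0,0,0.075],
    [0.035,0,-0.003,0,0,0,0.075],
    [0.035,0,-0.003,0,0,0,0.075],
    [0.035,0,-0.003,0,0,0,0.075],
    [0.035,0.005,-0.003,0,0,0,0.075],
    [0.035,0.005,-0.003,0,0,0,0.075],
    [0.03,0.01,-0.003,0,0,0,0.075],
    [0.015,0.01,0,0,0,0,0.075],
    [0,0,0,0,0,0,0.075],
  ],
)

```text
clock: 17.3
position: [612.3, 101.4, 133.2]
ee_rot: [-0.513, -0.478, 0.488, 0.521]
contact_force: [-0.4, 0.1, -1.0]
gripper_width: 75.0
```

```bash
python3 go.py "621 120 80 1.51 0.075 20" "621 120 18 1.51 0.075 20"
```

```text
t 17.3 pos [612.3 101.4 133.2] yaw 1.502 tilt 0.018 F [-0.4  0.1 -1. ] w 75.0 q [ 0.42  0.45 -0.09 -0.01 -1.05 -2.06]
621 120 80 1.51 0.075 20 n=3
[0.0064, 0.0177, -0.0028, -0.006, -0.003, -0.001, 0.075],
[0.0064, 0.0177, -0.0027, -0.006, -0.003, -0.001, 0.075],
[0.0064, 0.0177, -0.0026, -0.006, -0.003, -0.001, 0.075]
621 120 18 1.51 0.075 20 n=4
[0.0, 0.0155, 0.0, 0.0, 0.0, 0.0, 0.075]
```

Emit:
play_rows(
  series=[
    [0.009,0.005,-0.004,-0.006,-0.003,-0.001,0.075],
    [0.006,0.01,-0.003,-0.003,0,0,0.075],
    [0.003,0.015,-0.001,0,0,0,0.075],
    [0,0.01,0,0,0,0,0.075],
    [0,0,0,0,0,0,0.075],
  ],
)

```text
clock: 17.8
position: [621.2, 116.1, 89.0]
ee_rot: [-0.515, -0.479, 0.486, 0.519]
contact_force: [-0.6, 0.5, 1.1]
gripper_width: 75.0
```

```bash
python3 go.py "621 119 18 1.51 0.075 20"
```

```text
t 17.8 pos [621.2 116.1  89. ] yaw 1.501 tilt 0.01 F [-0.6  0.5  1.1] w 75.0 q [ 0.44  0.5  -0.12 -0.   -0.96 -2.08]
621 119 18 1.51 0.075 20 n=4
[0.0008, 0.0178, -0.0001, -0.002, -0.002, -0.001, 0.075]
```

Emit:
play_rows(
  series=[
    [0.002,0.018,0,-0.002,0,0,0.075],
    [0.001,0.018,0,0,0,0,0.075],
    [0,0.015,0,0,0,0,0.075],
    [0,0.009,0,0,0,0,0.075],
    [0,0.003,0,0,0,0,0.075],
    [0,0,0,0,0,0,0.075],
  ],
)

```text
clock: 18.4
position: [624.0, 116.5, 27.0]
ee_rot: [0.518, 0.481, -0.482, -0.518]
contact_force: [0.3, -0.3, -0.1]
gripper_width: 74.8
```

```bash
python3 go.py "621 119 18 1.51 0.075 20"
```

```text
t 18.4 pos [624.  116.5  27. ] yaw 1.498 tilt 0.002 F [ 0.3 -0.3 -0.1] w 74.8 q [ 0.44  0.57 -0.18  0.   -0.82 -2.08]
621 119 18 1.51 0.075 20 n=1
[0.0023, 0.009, 0.0031, -0.001, -0.012, -0.002, 0.075]
```

Emit:
play_rows(
  series=[
    [0.002,0.008,0.003,0,-0.008,0,0.075],
    [0,0.003,0,0,0,0,0.075],
    [0,0,0,0,0,0,0.035],
    [0,0,0,0,0,0,0.035],
    [0,0,0,0,0,0,0.035],
    [0,0,0,0,0,0,0.035],
    [0,-0.005,0,0,0,0,0.035],
    [0,-0.02,0,0,0,0,0.035],
    [0,-0.03,0,0,0,0,0.035],
    [0,-0.03,0,0,0,0,0.035],
  ],
)

```text
clock: 19.4
position: [619.0, 118.6, 100.8]
ee_rot: [-0.515, -0.481, 0.486, 0.517]
contact_force: [0.2, 0.1, -0.6]
gripper_width: 43.7
```

```bash
python3 sc.py|grep ball; python3 go.py "413 344 180 1.51 0.035 40"; python3 - <<'E'
from m import *
# tin centre from rim white in top2 (arm clear)
t=cv2.cvtColor(cv2.imread('pics/top2.png'),cv2.COLOR_BGR2RGB);d=get_image('top')
g=cv2.medianBlur(cv2.cvtColor(t,cv2.COLOR_RGB2GRAY),3)[235:335,130:235]
c=cv2.HoughCircles(g,cv2.HOUGH_GRADIENT,1.2,5,param1=80,param2=18,minRadius=28,maxRadius=38)
print([(k.round(1).tolist(),onz(d,k[0]+130,k[1]+235,100)) for k in c[0][:5]])
E
```

```text
ball top [285.2 167.8] [280, 162, 10, 13, 77] [683.7 107.6  38. ]
ball side [299.4 212.8] [297, 206, 8, 14, 64] [640.   32.8  38. ]
ball side [277.1 229.2] [270, 223, 15, 14, 164] [678.7 113.2  38. ]
t 19.5 pos [622.5 119.8 105.4] yaw 1.507 tilt 0.004 F [ 0.9  0.7 -0. ] w 43.9 q [ 0.45  0.48 -0.11  0.   -0.97 -2.08]
413 344 180 1.51 0.035 40 n=8
[0.0263, -0.0094, 0.0279, 0.0, 0.0, 0.0, 0.035]
[([45.0, 48.599998474121094, 32.0], array([417.4, 343.7, 100. ])), ([51.0, 46.20000076293945, 33.29999923706055], array([422.4, 330.5, 100. ])), ([60.599998474121094, 43.79999923706055, 31.799999237060547], array([427.2, 309.3, 100. ])), ([54.599998474121094, 42.599998474121094, 37.20000076293945], array([430. , 322.8, 100. ])), ([57.0, 47.400001525878906, 32.0], array([419.6, 317.1, 100. ]))]
```

Emit:
play_rows(
  series=[
    [0.015,-0.02,0.018,0,0,0,0.035],
    [0.027,-0.02,0.028,0,0,0,0.035],
    [0.027,-0.015,0.028,0,0,0,0.035],
    [0.027,-0.005,0.028,0,0,0,0.035],
    [0.027,0,0.028,0,0,0,0.035],
    [0.027,0,0.028,0,0,0,0.035],
    [0.025,0,0.026,0,0,0,0.035],
    [0.015,0,0.012,0,0,0,0.035],
    [0,0,0,0,0,0,0.035],
  ],
)

```text
clock: 20.45
position: [426.1, 324.6, 155.5]
ee_rot: [-0.516, -0.475, 0.489, 0.519]
contact_force: [-0.3, 0.8, -0.3]
gripper_width: 44.0
```

```bash
python3 go.py "415 344 80 1.51 0.035 30"
```

```text
t 20.4 pos [426.1 324.6 155.5] yaw 1.499 tilt 0.021 F [-0.3  0.8 -0.3] w 44.0 q [ 0.95  0.29 -0.27 -0.01 -1.03 -2.58]
415 344 80 1.51 0.035 30 n=3
[0.0065, 0.0252, 0.0037, -0.006, -0.004, -0.004, 0.035]
```

Emit:
play_rows(
  series=[
    [0.012,0,0.006,-0.006,-0.004,-0.004,0.035],
    [0.007,0.01,0.003,0,0,0,0.035],
    [0,0.025,0,0,0,0,0.035],
    [0,0.025,0,0,0,0,0.035],
    [0,0.02,0,0,0,0,0.035],
    [0,0.01,0,0,0,0,0.035],
    [0,0,0,0,0,0,0.035],
  ],
)

```text
clock: 21.15
position: [417.0, 342.2, 57.2]
ee_rot: [-0.517, -0.475, 0.488, 0.519]
contact_force: [0.5, 0.6, -0.7]
gripper_width: 43.8
```

Emit:
play_rows(
  series=[
    [0,0.012,0,0,0,0,0.035],
    [0,0,0,0,0,0,0.06],
    [0,0,0,0,0,0,0.06],
    [0,0,0,0,0,0,0.06],
    [0,-0.03,0,0,0,0,0.06],
    [0,-0.04,0,0,0,0,0.06],
    [0,-0.04,0,0,0,0,0.06],
    [0,-0.015,0,0,0,0,0.06],
    [0,0,0,0,0,0,0.075],
  ],
)

```text
clock: 22.05
position: [421.0, 344.8, 178.8]
ee_rot: [-0.517, -0.478, 0.485, 0.519]
contact_force: [0.4, -0.4, -1.4]
gripper_width: 73.2
```

```bash
python3 sc.py|grep ball; python3 go.py "678 116 130 1.51 0.075 40"
```

```text
ball top [280.1 170. ] [271, 162, 19, 17, 251] [678.6 120.1  38. ]
ball side [277.4 229. ] [270, 223, 15, 14, 152] [678.1 112.2  38. ]
t 22.1 pos [420.  343.7 176.1] yaw 1.498 tilt 0.014 F [ 0.2 -0.3  0.2] w 74.9 q [ 0.98  0.28 -0.23 -0.01 -1.07 -2.62]
678 116 130 1.51 0.075 40 n=9
[-0.0231, 0.005, -0.0305, -0.001, -0.001, -0.001, 0.075],
[-0.0231, 0.005, -0.0305, -0.001, -0.001, -0.001, 0.075],
[-0.0232, 0.005, -0.0304, -0.001, -0.001, -0.001, 0.075],
[-0.0232, 0.005, -0.0304, -0.001, -0.001, -0.001, 0.075],
[-0.0233, 0.005, -0.0303, -0.001, -0.001, -0.001, 0.075],
[-0.0233, 0.0051, -0.0303, -0.001, -0.001, -0.001, 0.075],
[-0.0234, 0.0051, -0.0303, -0.001, -0.001, -0.001, 0.075],
[-0.0234, 0.0051, -0.0302, -0.001, -0.001, -0.001, 0.075],
[-0.0235, 0.0051, -0.0302, -0.001, -0.001, -0.001, 0.075]
```

Ball one is in the tin (verified later). Second ball unmoved at (678,117).

Emit:
play_rows(
  series=[
    [-0.023,0,-0.0305,-0.001,-0.001,-0.001,0.075],
    [-0.023,0,-0.0305,-0.001,-0.001,-0.001,0.075],
    [-0.023,0,-0.0305,-0.001,-0.001,-0.001,0.075],
    [-0.023,0,-0.0305,-0.001,-0.001,-0.001,0.075],
    [-0.023,0,-0.0305,-0.001,-0.001,-0.001,0.075],
    [-0.023,0.005,-0.0305,-0.001,-0.001,-0.001,0.075],
    [-0.023,0.01,-0.0305,-0.001,-0.001,-0.001,0.075],
    [-0.018,0.01,-0.026,-0.001,-0.001,-0.001,0.075],
    [-0.01,0.005,-0.014,0,0,0,0.075],
    [0,0,0,0,0,0,0.075],
  ],
)

```text
clock: 23.15
position: [659.6, 126.8, 122.4]
ee_rot: [-0.511, -0.473, 0.496, 0.519]
contact_force: [-0.5, 0.4, 0.3]
gripper_width: 75.0
```

```bash
python3 go.py "678 116 90 1.51 0.075 40"
```

```text
t 23.1 pos [659.6 126.8 122.4] yaw 1.51 tilt 0.035 F [-0.5  0.4  0.3] w 75.0 q [ 0.43  0.55  0.05 -0.   -1.11 -2.06]
678 116 90 1.51 0.075 40 n=1
[-0.0091, 0.0319, -0.02, -0.031, -0.001, -0.015, 0.075]
```

Emit:
play_rows(
  series=[
    [-0.006,0,-0.012,-0.02,0,-0.01,0.075],
    [-0.004,0.01,-0.008,-0.01,0,-0.005,0.075],
    [0,0.015,-0.002,0,0,0,0.075],
    [0,0.01,0,0,0,0,0.075],
    [0,0,0,0,0,0,0.075],
  ],
)

```text
clock: 23.65
position: [679.4, 116.9, 82.6]
ee_rot: [-0.514, -0.485, 0.486, 0.515]
contact_force: [-1.6, 0.4, 0.1]
gripper_width: 74.8
```

```bash
python3 go.py "678 116 18 1.51 0.075 20"
```

```text
t 23.6 pos [679.4 116.9  82.6] yaw 1.512 tilt 0.002 F [-1.6  0.4  0.1] w 74.8 q [ 0.4   0.59  0.03 -0.   -1.01 -2.03]
678 116 18 1.51 0.075 20 n=4
[-0.0003, 0.0162, 0.0003, -0.001, 0.001, 0.0, 0.075]
```

Emit:
play_rows(
  series=[
    [0,0.018,0.001,0,0,0,0.075],
    [0,0.018,0,0,0,0,0.075],
    [0,0.015,0,0,0,0,0.075],
    [0,0.009,0,0,0,0,0.075],
    [0,0.005,0,0,0,0,0.075],
    [0,0.002,0,0,0,0,0.075],
  ],
)

```text
clock: 24.25
position: [678.8, 119.9, 14.8]
ee_rot: [0.513, 0.487, -0.486, -0.513]
contact_force: [0.3, 0.1, -0.3]
gripper_width: 75.0
```

```bash
python3 go.py "678 116 18 1.51 0.075 20"
```

```text
t 24.2 pos [678.8 119.9  14.8] yaw 1.517 tilt 0.002 F [ 0.3  0.1 -0.3] w 75.0 q [ 0.41  0.66 -0.04 -0.   -0.87 -2.03]
678 116 18 1.51 0.075 20 n=1
[-0.0039, -0.0032, 0.0006, 0.002, 0.007, 0.001, 0.075]
```

Emit:
play_rows(
  series=[
    [-0.002,-0.003,0,0,0,0,0.075],
    [0,0,0,0,0,0,0.035],
    [0,0,0,0,0,0,0.035],
    [0,0,0,0,0,0,0.035],
    [0,0,0,0,0,0,0.035],
    [0,-0.005,0,0,0,0,0.035],
    [0,-0.02,0,0,0,0,0.035],
    [0,-0.035,0,0,0,0,0.035],
    [0,-0.035,0,0,0,0,0.035],
    [0,-0.03,0,0,0,0,0.035],
  ],
)

```text
clock: 25.25
position: [675.3, 116.1, 143.1]
ee_rot: [-0.512, -0.483, 0.489, 0.515]
contact_force: [0.6, 0.5, -0.9]
gripper_width: 42.5
```

```bash
python3 - <<'E'
from h import *
shot('top','t5.png');shot('side','s5.png')
a=cv2.imread('pics/t5.png')[150:340,130:430];b=cv2.imread('pics/s5.png')[190:380,220:420]
cv2.imwrite('pics/l5.png',cv2.resize(np.hstack([a,b]),None,fx=1.6,fy=1.6,interpolation=2))
E
python3 go.py "415 344 165 1.51 0.035 40"
```

```text
t 25.4 pos [678.6 116.8 147.8] yaw 1.516 tilt 0.001 F [ 0.6  0.6 -0.4] w 42.3 q [ 0.4   0.53  0.1   0.   -1.13 -2.03]
415 344 165 1.51 0.035 40 n=9
[0.0236, -0.0019, 0.0306, 0.0, 0.001, 0.0, 0.035]
```

View pics/l5.png

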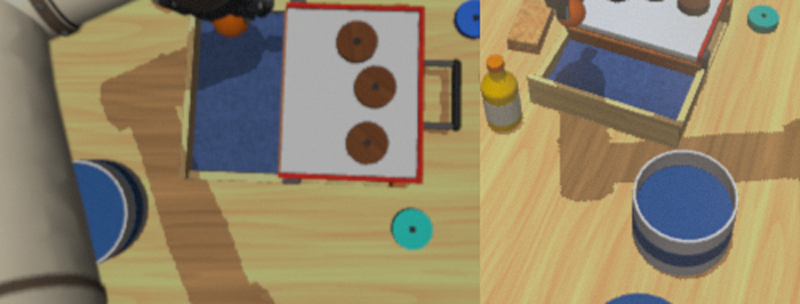

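Second ball is held (top crop (230,25)); disc 1 was nudged a bit, now near px (353,176). The tin's inside is partly hidden here; check after the next drop.

Emit:
play_rows(
  series=[
    [0.015,-0.01,0.02,0,0,0,0.035],
    [0.024,-0.005,0.031,0,0,0,0.035],
    [0.024,-0.005,0.031,0,0,0,0.035],
    [0.024,0,0.031,0,0,0,0.035],
    [0.024,0,0.031,0,0,0,0.035],
    [0.024,0,0.031,0,0,0,0.035],
    [0.024,0,0.031,0,0,0,0.035],
    [0.022,0,0.028,0,0,0,0.035],
    [0.015,0,0.016,0,0,0,0.035],
    [0,0,0,0,0,0,0.035],
  ],
)

```text
clock: 26.35
position: [428.5, 329.9, 164.1]
ee_rot: [-0.514, -0.482, 0.487, 0.515]
contact_force: [-0.3, -0.2, -0.8]
gripper_width: 42.6
```

```bash
python3 go.py "415 344 80 1.51 0.035 30"
```

```text
t 26.4 pos [428.5 329.9 164.1] yaw 1.511 tilt 0.007 F [-0.3 -0.2 -0.8] w 42.6 q [ 0.95  0.28 -0.26 -0.   -1.03 -2.58]
415 344 80 1.51 0.035 30 n=3
[0.0045, 0.0281, 0.0046, -0.002, 0.0, -0.001, 0.035]
```

Emit:
play_rows(
  series=[
    [0.009,0,0.008,0,0,0,0.035],
    [0.005,0.01,0.005,0,0,0,0.035],
    [0,0.02,0.001,0,0,0,0.035],
    [0,0.02,0,0,0,0,0.035],
    [0,0.015,0,0,0,0,0.035],
    [0,0.008,0,0,0,0,0.035],
    [0,0,0,0,0,0,0.035],
    [0,0,0,0,0,0,0.035],
  ],
)

```text
clock: 27.15
position: [414.7, 343.0, 84.5]
ee_rot: [-0.516, -0.48, 0.487, 0.517]
contact_force: [-0.3, -0.5, 0.2]
gripper_width: 42.7
```

Emit:
play_rows(
  series=[
    [0,0.014,0,0,0,0,0.035],
    [0,0,0,0,0,0,0.06],
    [0,0,0,0,0,0,0.06],
    [0,0,0,0,0,0,0.06],
    [0,-0.03,0,0,0,0,0.06],
    [0,-0.04,0,0,0,0,0.06],
    [-0.02,-0.04,-0.01,0,0,0,0.06],
    [-0.04,0,-0.015,0,0,0,0.085],
    [-0.04,0,-0.015,0,0,0,0.085],
    [-0.04,0,-0.015,0,0,0,0.085],
  ],
)

```text
clock: 28.15
position: [466.5, 203.5, 194.8]
ee_rot: [0.514, 0.489, -0.482, -0.513]
contact_force: [1.4, -0.6, -0.5]
gripper_width: 85.1
```

Emit:
play_rows(
  series=[
    [-0.04,0,-0.005,0,0,0,0.085],
    [-0.04,0,-0.005,0,0,0,0.085],
    [-0.04,0,-0.005,0,0,0,0.085],
    [-0.04,0,-0.005,0,0,0,0.085],
    [-0.04,0,-0.005,0,0,0,0.085],
    [-0.04,0,0,0,0,0,0.085],
    [-0.04,0,0,0,0,0,0.085],
    [-0.03,0,0,0,0,0,0.085],
  ],
)

```text
clock: 28.95
position: [477.1, -120.2, 202.0]
ee_rot: [0.517, 0.496, -0.477, -0.51]
contact_force: [-0.1, 0.6, 0.6]
gripper_width: 84.8
```

```bash
python3 sc.py; python3 -c "
import cv2,numpy as np
a=cv2.imread('pics/tt.png')[140:340,70:420];b=cv2.imread('pics/ss.png')[140:340,200:420]
cv2.imwrite('pics/l6.png',cv2.resize(np.hstack([a,b]),None,fx=1.4,fy=1.4,interpolation=2))"; python3 go.py
```

```text
disc top [352.6 175.7] [341, 164, 25, 25, 482] [650.5 -52.7  90. ]
disc top [363.9 204. ] [352, 192, 25, 25, 484] [585.3 -76.1  90. ]
disc top [358.3 233. ] [347, 227, 25, 13, 223] [520.8 -61.5  90. ]
disc side [339.2 208. ] [288, 161, 89, 76, 548] [524.3  25.4  90. ]
disc side [305.6 180.4] [297, 174, 18, 14, 170] [649.7 -51.9  90. ]
disc side [328.5 180.1] [320, 174, 18, 14, 150] [585.6 -75.4  90. ]
t 29.1 pos [ 477.  -120.9  201.8] yaw 1.513 tilt 0.029 F [-0.2  0.3  0.1] w 84.8 q [ 0.08  0.15 -0.33 -0.01 -1.06 -1.7 ]
```

View pics/l6.png

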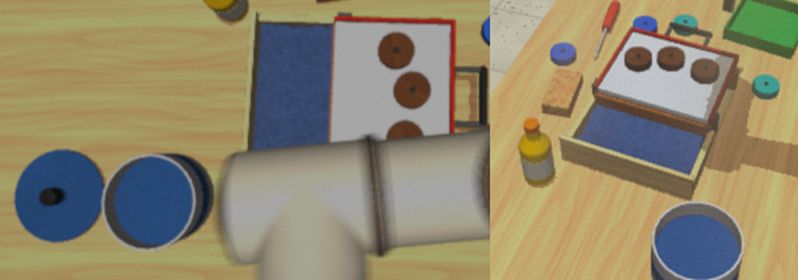

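```bash
python3 -c "
import cv2,numpy as np
a=cv2.imread('pics/tt.png')[235:335,130:230];b=cv2.imread('pics/ss.png')[270:370,300:400]
c=np.hstack([cv2.resize(k,(390,390),interpolation=2) for k in(a,b)]);c=np.clip(c*1.8,0,255).astype('uint8')
cv2.imwrite('pics/l7.png',c)"
```

```text
(no output)
```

View pics/l7.png

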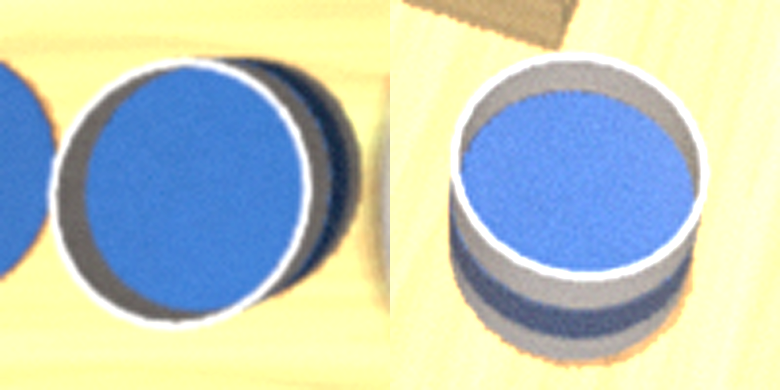

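```bash
python3 -c "
import cv2,numpy as np
def p(f,r): 
  a=cv2.imread(f); return cv2.resize(a[r[0]:r[1],r[2]:r[3]],(390,390),interpolation=2)
a=p('pics/top2.png',(235,335,130,230));b=p('pics/tt.png',(235,335,130,230))
print(np.abs(a.astype(int)-b).mean())
t=cv2.imread('pics/top2.png');u=cv2.imread('pics/tt.png')
print(t[285,140:215,0].tolist());print(u[285,140:215,0].tolist())
cv2.imwrite('pics/l8.png',np.clip(np.hstack([a,p('pics/side2.png',(270,370,300,400))])*1.8,0,255).astype('uint8'))"
```

```text
5.772809555117248
[77, 79, 95, 115, 88, 57, 53, 50, 53, 54, 56, 61, 78, 85, 87, 86, 87, 94, 97, 106, 111, 114, 116, 114, 116, 116, 118, 116, 116, 119, 118, 114, 115, 115, 116, 116, 117, 117, 117, 118, 118, 117, 118, 117, 117, 117, 117, 116, 116, 117, 118, 119, 119, 118, 117, 116, 117, 116, 117, 117, 115, 117, 118, 116, 115, 117, 119, 131, 147, 123, 66, 54, 55, 63, 69]
[114, 116, 132, 146, 103, 63, 56, 52, 54, 57, 57, 78, 106, 117, 117, 117, 118, 117, 116, 118, 117, 119, 118, 118, 118, 117, 118, 119, 120, 120, 120, 118, 118, 116, 117, 121, 119, 121, 119, 118, 120, 121, 119, 120, 120, 119, 119, 119, 120, 120, 121, 120, 121, 121, 121, 117, 119, 118, 119, 121, 118, 119, 119, 118, 118, 119, 120, 133, 151, 128, 68, 57, 58, 65, 70]
```

View pics/l8.png

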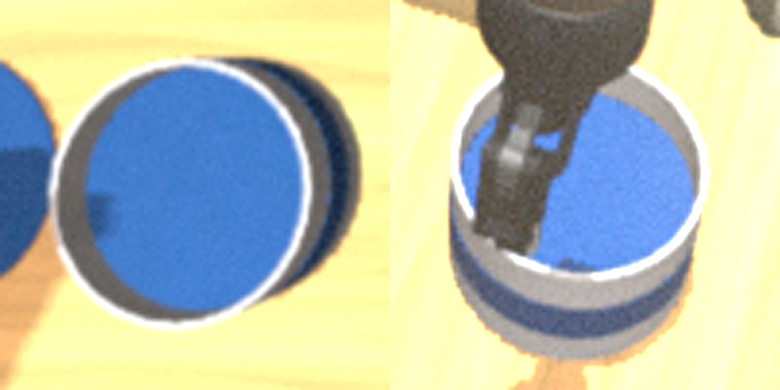

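The same blue surface showed before the balls went in: a look-through filling, not a solid (the fingers went below it without force). No orange is left anywhere outside, so both balls should be in the tin. Now the discs, at (650.5,-52.5), (585.5,-76), (507,-62.5).

```bash
python3 go.py "507 -62.5 110 1.51 0.085 30"
```

```text
t 29.1 pos [ 477.  -120.9  201.8] yaw 1.513 tilt 0.029 F [-0.2  0.3  0.1] w 84.8 q [ 0.08  0.15 -0.33 -0.01 -1.06 -1.7 ]
507 -62.5 110 1.51 0.085 30 n=4
[0.0147, 0.0233, -0.006, 0.007, 0.001, 0.003, 0.085],
[0.0148, 0.0232, -0.0062, 0.007, 0.001, 0.003, 0.085],
[0.0149, 0.0231, -0.0063, 0.007, 0.001, 0.003, 0.085],
[0.015, 0.023, -0.0065, 0.007, 0.001, 0.003, 0.085]
```

Emit:
play_rows(
  series=[
    [0.018,0.01,-0.008,0.01,0,0.005,0.085],
    [0.018,0.015,-0.008,0.008,0,0.003,0.085],
    [0.014,0.02,-0.006,0.004,0,0,0.085],
    [0.007,0.02,-0.003,0,0,0,0.085],
    [0,0.015,0,0,0,0,0.085],
    [0,0,0,0,0,0,0.085],
  ],
)

```text
clock: 29.65
position: [510.5, -61.7, 126.2]
ee_rot: [0.517, 0.49, -0.48, -0.512]
contact_force: [-0.5, 0.0, 0.4]
gripper_width: 85.0
```

```bash
python3 go.py "507 -62.5 68 1.51 0.085 30"
```

```text
t 29.6 pos [510.5 -61.7 126.2] yaw 1.512 tilt 0.017 F [-0.5  0.   0.4] w 85.0 q [ 0.19  0.27 -0.39 -0.   -0.89 -1.82]
507 -62.5 68 1.51 0.085 30 n=2
[-0.0007, 0.0291, 0.0022, 0.008, 0.001, 0.003, 0.085],
[-0.0006, 0.0291, 0.002, 0.008, 0.001, 0.003, 0.085]
```

Emit:
play_rows(
  series=[
    [0,0.015,0.002,0.008,0,0.003,0.085],
    [0,0.018,0.002,0.004,0,0,0.085],
    [0,0.012,0,0,0,0,0.085],
    [0,0.006,0,0,0,0,0.085],
    [0,0,0,0,0,0,0.085],
    [0,0,0,0,0,0,0.085],
  ],
)

```text
clock: 30.25
position: [509.6, -59.9, 76.3]
ee_rot: [0.516, 0.489, -0.482, -0.512]
contact_force: [0.4, 1.2, 0.7]
gripper_width: 85.0
```

```bash
python3 go.py "507 -62.5 67 1.51 0.085 30"
```

```text
t 30.2 pos [509.6 -59.9  76.3] yaw 1.513 tilt 0.012 F [0.4 1.2 0.7] w 85.0 q [ 0.2   0.33 -0.45 -0.   -0.78 -1.83]
507 -62.5 67 1.51 0.085 30 n=1
[-0.0028, 0.0093, 0.0025, 0.011, 0.003, 0.004, 0.085]
```

Emit:
play_rows(
  series=[
    [-0.002,0.008,0.002,0.008,0,0.003,0.085],
    [0,0.002,0,0,0,0,0.085],
    [0,0,0,0,0,0,0.045],
    [0,0,0,0,0,0,0.045],
    [0,0,0,0,0,0,0.045],
    [0,0,0,0,0,0,0.045],
    [0,-0.005,0,0,0,0,0.045],
    [0,-0.02,0,0,0,0,0.045],
    [0,-0.03,0,0,0,0,0.045],
    [0,-0.02,0,0,0,0,0.045],
  ],
)

```text
clock: 31.25
position: [506.1, -62.3, 142.7]
ee_rot: [-0.514, -0.485, 0.486, 0.514]
contact_force: [-0.3, 0.4, -0.4]
gripper_width: 45.2
```

```bash
python3 - <<'E'
from m import *
import os
t=cv2.cvtColor(cv2.imread('pics/top0.png'),cv2.COLOR_BGR2RGB);d=get_image('top')
_,m=blobs(t,(50,120,50),(70,255,255));cs,_=cv2.findContours(m,0,1);h=cv2.convexHull(max(cs,key=cv2.contourArea))
q=cv2.approxPolyDP(h,6,True)[:,0]
print(q.tolist(),[onz(d,*k,35).tolist() for k in q.tolist()])
e=get_image('side');s=cv2.cvtColor(cv2.imread('pics/side0.png'),cv2.COLOR_BGR2RGB)
_,m=blobs(s,(50,120,50),(70,255,255));m[:130]=0;m[180:]=0;cs,_=cv2.findContours(m,0,1);h=cv2.convexHull(max(cs,key=cv2.contourArea));q=cv2.approxPolyDP(h,4,True)[:,0]
print(q.tolist(),[onz(e,*k,35).tolist() for k in q.tolist()])
E
python3 go.py "403 -375 120 1.51 0.045 40"
```

```text
[[442, 238], [518, 245], [515, 318], [440, 308]] [[507.2, -260.6, 35.0], [487.9, -434.2, 35.0], [324.2, -413.2, 35.0], [348.2, -246.3, 35.0]]
[[372, 160], [384, 140], [429, 146], [415, 174]] [[492.1, -274.4, 35.0], [476.4, -393.7, 35.0], [322.7, -411.8, 35.0], [345.6, -251.6, 35.0]]
t 31.4 pos [507.7 -62.1 144.1] yaw 1.513 tilt 0.004 F [0.9 0.2 0.2] w 45.1 q [ 0.2   0.25 -0.37  0.   -0.95 -1.83]
403 -375 120 1.51 0.045 40 n=9
[-0.0354, 0.0026, 0.0096, 0.0, 0.0, 0.0, 0.045]
```

Opening 45 mm = the commanded value: disc 3 was missed. Look.

```bash
python3 sc.py; python3 -c "
import cv2,numpy as np
a=cv2.imread('pics/tt.png')[140:290,290:440];b=cv2.imread('pics/ss.png')[130:250,260:410]
cv2.imwrite('pics/l9.png',np.hstack([cv2.resize(k,(390,390),interpolation=2) for k in(a,b)]))"
```

```text
disc top [357.2 157.1] [309, 154, 84, 22, 106] [693.4 -64.4  90. ]
disc top [352.6 175.7] [341, 164, 25, 25, 475] [650.5 -52.7  90. ]
disc top [361.2 198.1] [352, 192, 23, 16, 196] [598.8 -70.5  90. ]
disc side [324.1 166.9] [300, 161, 51, 14, 64] [ 615.5 -128.3   90. ]
disc side [305.6 180.2] [297, 174, 18, 15, 170] [650.  -52.7  90. ]
disc side [328.7 179.8] [320, 174, 19, 13, 159] [585.4 -76.8  90. ]
disc side [362.7 211.5] [353, 192, 20, 42, 136] [458.6  17.2  90. ]
disc side [319.2 223.3] [298, 214, 40, 18, 150] [560.1  98.5  90. ]
disc side [343.9 229.9] [338, 225, 12, 11, 51] [490.4  99.7  90. ]
```

View pics/l9.png

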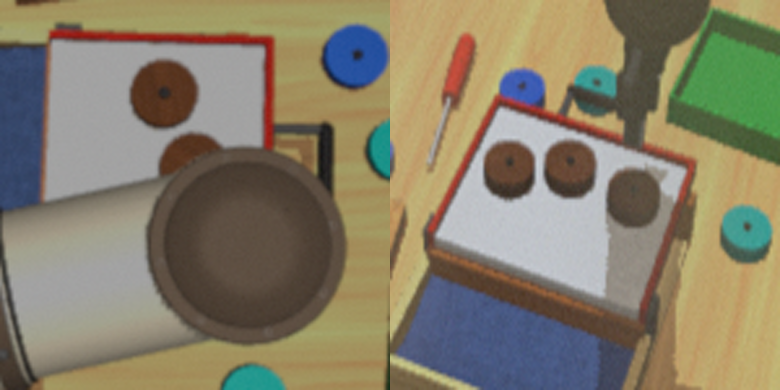

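Disc 3 is still in place on the board (side crop (633,197)), so the grip was too high. Retry deeper, watching the width before lifting.

Emit:
play_rows(
  series=[
    [0,0,0,0,0,0,0.085],
    [0,0.015,0,0,0,0,0.085],
    [0,0.02,0,0,0,0,0.085],
    [0,0.02,0,0,0,0,0.085],
    [0,0.012,0,0,0,0,0.085],
    [0,0.006,0,0,0,0,0.085],
    [0,0,0,0,0,0,0.085],
    [0,0,0,0,0,0,0.085],
  ],
)

```text
clock: 32.25
position: [500.6, -62.8, 59.5]
ee_rot: [-0.511, -0.481, 0.489, 0.518]
contact_force: [0.5, 0.1, 0.8]
gripper_width: 84.9
```

```bash
python3 go.py "507 -62.5 62 1.51 0.085 30"
```

```text
t 32.2 pos [500.6 -62.8  59.5] yaw 1.512 tilt 0.015 F [0.5 0.1 0.8] w 84.9 q [ 0.2   0.36 -0.47 -0.   -0.76 -1.83]
507 -62.5 62 1.51 0.085 30 n=1
[0.0007, -0.0026, -0.0063, -0.015, 0.002, -0.003, 0.085]
```

Emit:
play_rows(
  series=[
    [0,-0.003,-0.005,-0.01,0,-0.003,0.085],
    [0,0,-0.002,0,0,0,0.085],
    [0,0,0,0,0,0,0.045],
    [0,0,0,0,0,0,0.045],
    [0,0,0,0,0,0,0.045],
    [0,0,0,0,0,0,0.045],
    [0,0,0,0,0,0,0.045],
  ],
)

```text
clock: 32.95
position: [510.3, -63.3, 65.6]
ee_rot: [0.515, 0.486, -0.484, -0.514]
contact_force: [-0.2, 0.2, 0.5]
gripper_width: 44.9
```

```bash
python3 go.py "507 -62.5 62 1.51 0.085 30"
```

```text
t 33.0 pos [510.3 -63.3  65.6] yaw 1.512 tilt 0.002 F [-0.2  0.2  0.5] w 44.9 q [ 0.19  0.35 -0.45 -0.   -0.76 -1.82]
507 -62.5 62 1.51 0.085 30 n=1
[0.0006, 0.0036, 0.0033, 0.002, 0.002, 0.001, 0.085]
```

```bash
python3 - <<'E'
from h import *
e=shot('side','s10.png');d=shot('top','t10.png')
for p in([510,-63,65.6],[510,-63,90],[507,-62.5,90],[507,-62.5,70]):print(proj(e,p),proj(d,p))
b=cv2.imread('pics/s10.png')[140:230,290:410]
for p,c in(([510,-63,65.6],(0,255,255)),([507,-62.5,90],(0,255,0))):
    x,y=proj(e,p);b=b.copy()
b=cv2.resize(b,(800,600),interpolation=2)
for p,c in(([510,-63,65.6],(0,255,255)),([507,-62.5,90],(0,255,0))):
    x,y=proj(e,p);cv2.circle(b,(int((x-290)*6.67),int((y-140)*6.67)),4,c,-1)
cv2.imwrite('pics/l10.png',b)
E
```

```text
[351.40913804 194.46725591] [358.39885714 238.08352158]
[352.03776068 188.5212545 ] [359.11672953 237.86648261]
[352.98847663 188.86369232] [358.93329226 239.23154437]
[352.46188005 193.74844667] [358.34586489 239.37852092]
```

View pics/l10.png

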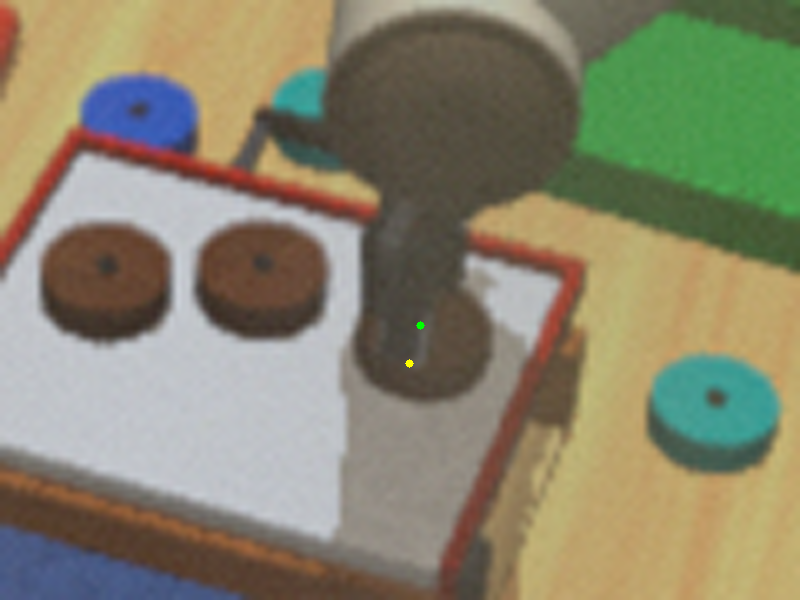

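The finger tips hang above the disc top: pad ends sit ~28 mm behind the TCP when open (also consistent with the chord widths on the balls). So go ~18 mm deeper, watching the force.

Emit:
play_rows(
  series=[
    [0,0,0,0,0,0,0.085],
    [0,0,0.002,0,0,0,0.085],
    [0,0,0,0,0,0,0.085],
    [0,0.006,0,0,0,0,0.085],
    [0,0.006,0,0,0,0,0.085],
    [0,0.004,0,0,0,0,0.085],
    [0,0,0,0,0,0,0.085],
  ],
)

```text
clock: 33.75
position: [507.4, -63.0, 47.4]
ee_rot: [-0.514, -0.486, 0.485, 0.515]
contact_force: [-0.1, 0.2, -0.2]
gripper_width: 85.0
```

```bash
python3 go.py "507 -62.5 48 1.51 0.085 30"
```

```text
t 33.8 pos [507.4 -63.   47.4] yaw 1.512 tilt 0.001 F [-0.1  0.2 -0.2] w 85.0 q [ 0.19  0.38 -0.48 -0.   -0.72 -1.82]
507 -62.5 48 1.51 0.085 30 n=1
[0.0005, -0.0006, 0.0004, 0.0, 0.002, 0.001, 0.085]
```

Emit:
play_rows(
  series=[
    [0,0,0,0,0,0,0.045],
    [0,0,0,0,0,0,0.045],
    [0,0,0,0,0,0,0.045],
    [0,0,0,0,0,0,0.045],
    [0,0,0,0,0,0,0.045],
  ],
)

```text
clock: 34.25
position: [507.9, -63.0, 47.8]
ee_rot: [0.514, 0.486, -0.485, -0.514]
contact_force: [-0.4, -0.3, -0.7]
gripper_width: 58.1
```

Gripped (58 mm). Lift and carry.

Emit:
play_rows(
  series=[
    [0,-0.01,0,0,0,0,0.045],
    [0,-0.02,0,0,0,0,0.045],
    [0,-0.03,0,0,0,0,0.045],
    [0,-0.02,0,0,0,0,0.045],
    [-0.02,0,0.01,0,0,0,0.045],
    [-0.036,0,0.014,0,0,0,0.045],
    [-0.036,0,0.014,0,0,0,0.045],
    [-0.036,0,0.014,0,0,0,0.045],
    [-0.036,0,0.014,0,0,0,0.045],
    [-0.036,0,0.014,0,0,0,0.045],
  ],
)

```text
clock: 35.25
position: [417.5, -261.6, 137.7]
ee_rot: [0.514, 0.49, -0.486, -0.509]
contact_force: [0.0, -0.8, -0.6]
gripper_width: 58.0
```

```bash
python3 go.py "374 -359 70 1.47 0.045 40"
```

```text
t 35.2 pos [ 417.5 -261.6  137.7] yaw 1.523 tilt 0.01 F [ 0.  -0.8 -0.6] w 58.0 q [-0.23  0.22 -0.42 -0.   -0.92 -1.39]
374 -359 70 1.47 0.045 40 n=4
[-0.0248, 0.0168, 0.0099, 0.002, 0.013, 0.0, 0.045],
[-0.025, 0.0169, 0.0095, 0.002, 0.013, 0.0, 0.045],
[-0.0251, 0.0169, 0.0091, 0.002, 0.013, 0.0, 0.045],
[-0.0252, 0.0169, 0.0087, 0.002, 0.013, 0.0, 0.045]
```

Emit:
play_rows(
  series=[
    [-0.025,0,0.01,0,0.013,0,0.045],
    [-0.025,0,0.01,0,0.013,0,0.045],
    [-0.02,0.01,0.008,0,0.01,0,0.045],
    [-0.008,0.02,0.004,0,0,0,0.045],
    [0,0.025,0,0,0,0,0.045],
    [0,0.015,0,0,0,0,0.045],
    [0,0,0,0,0,0,0.045],
  ],
)

```text
clock: 35.95
position: [378.0, -346.3, 71.4]
ee_rot: [0.528, 0.479, -0.473, -0.517]
contact_force: [0.5, 0.8, 0.0]
gripper_width: 57.5
```

```bash
python3 go.py "374 -359 8 1.47 0.045 20"
```

```text
t 36.0 pos [ 378.  -346.3   71.4] yaw 1.477 tilt 0.018 F [0.5 0.8 0. ] w 57.5 q [-0.43  0.34 -0.46 -0.   -0.76 -1.24]
374 -359 8 1.47 0.045 20 n=4
[-0.0032, 0.0158, 0.001, 0.004, 0.002, -0.001, 0.045],
[-0.0032, 0.0158, 0.0009, 0.004, 0.002, -0.001, 0.045],
[-0.0032, 0.0158, 0.0008, 0.004, 0.002, -0.001, 0.045],
[-0.0032, 0.0158, 0.0007, 0.004, 0.002, -0.001, 0.045]
```

Emit:
play_rows(
  series=[
    [-0.008,0.01,0.003,0.004,0,0,0.045],
    [-0.004,0.016,0.001,0.004,0,0,0.045],
    [0,0.016,0,0.004,0,0,0.045],
    [0,0.012,0,0,0,0,0.045],
    [0,0.004,0,0,0,0,0.045],
    [0,0,0,0,0,0,0.045],
  ],
)

```text
clock: 36.55
position: [376.7, -362.3, 15.7]
ee_rot: [0.528, 0.478, -0.475, -0.517]
contact_force: [0.7, -0.3, 0.1]
gripper_width: 58.0
```

Emit:
play_rows(
  series=[
    [0.003,0.009,0.002,0,0,0,0.045],
    [0,0,0,0,0,0,0.07],
    [0,0,0,0,0,0,0.07],
    [0,0,0,0,0,0,0.07],
    [0,-0.03,0,0,0,0,0.07],
    [0,-0.045,0,0,0,0,0.07],
    [0,-0.045,0,0,0,0,0.085],
    [0.01,-0.015,-0.01,0,-0.01,0,0.085],
  ],
)

```text
clock: 37.35
position: [383.1, -348.9, 146.0]
ee_rot: [0.525, 0.48, -0.478, -0.515]
contact_force: [-0.1, 0.5, -0.1]
gripper_width: 85.1
```

```bash
python3 sc.py | grep disc; python3 go.py "585.5 -76 125 1.51 0.085 40"
```

```text
disc top [333.1 154.7] [309, 154, 50, 2, 52] [700.5  -9.5  90. ]
disc top [352.6 175.8] [341, 164, 25, 25, 477] [650.3 -52.6  90. ]
disc top [363.9 203.9] [352, 192, 25, 25, 487] [585.6 -76.1  90. ]
disc side [305.7 180.3] [297, 174, 18, 14, 172] [649.6 -52.4  90. ]
disc side [328.4 180.1] [320, 174, 19, 13, 156] [585.9 -75.3  90. ]
disc side [323.  224.2] [301, 214, 45, 20, 189] [549.4  98.2  90. ]
t 37.5 pos [ 384.3 -347.9  144.7] yaw 1.491 tilt 0.014 F [-0.7 -0.8 -0.5] w 84.7 q [-0.42  0.26 -0.36  0.   -0.94 -1.23]
585.5 -76 125 1.51 0.085 40 n=9
[0.0319, 0.0022, -0.0198, 0.001, -0.002, -0.001, 0.085],
[0.0319, 0.0022, -0.0199, 0.001, -0.002, -0.001, 0.085],
[0.0318, 0.0022, -0.02, 0.001, -0.002, -0.001, 0.085],
[0.0318, 0.0022, -0.0201, 0.001, -0.002, -0.001, 0.085],
[0.0317, 0.0022, -0.0201, 0.001, -0.002, -0.001, 0.085],
[0.0317, 0.0022, -0.0202, 0.001, -0.002, -0.001, 0.085],
[0.0316, 0.0022, -0.0203, 0.001, -0.002, -0.001, 0.085],
[0.0316, 0.0022, -0.0203, 0.001, -0.002, -0.001, 0.085],
[0.0316, 0.0022, -0.0204, 0.001, -0.002, -0.001, 0.085]
```

Emit:
play_rows(
  series=[
    [0.032,0,-0.02,0.001,-0.002,-0.001,0.085],
    [0.032,0,-0.02,0.001,-0.002,-0.001,0.085],
    [0.032,0,-0.02,0.001,-0.002,-0.001,0.085],
    [0.032,0,-0.02,0.001,-0.002,-0.001,0.085],
    [0.032,0,-0.02,0.001,-0.002,-0.001,0.085],
    [0.032,0,-0.02,0.001,-0.002,-0.001,0.085],
    [0.032,0,-0.02,0.001,-0.002,-0.001,0.085],
    [0.03,0,-0.02,0.001,-0.002,-0.001,0.085],
    [0.016,0,-0.012,0,0,0,0.085],
    [0,0,0,0,0,0,0.085],
  ],
)

```text
clock: 38.45
position: [575.3, -82.0, 134.5]
ee_rot: [-0.513, -0.48, 0.485, 0.521]
contact_force: [-0.9, -0.1, -0.3]
gripper_width: 84.7
```

```bash
python3 go.py "585.5 -76 110 1.51 0.085 40"
```

```text
t 38.5 pos [575.3 -82.  134.5] yaw 1.502 tilt 0.014 F [-0.9 -0.1 -0.3] w 84.7 q [ 0.13  0.38 -0.19 -0.01 -1.01 -1.77]
585.5 -76 110 1.51 0.085 40 n=1
[0.0066, 0.0244, -0.01, -0.013, -0.008, 0.002, 0.085]
```

Emit:
play_rows(
  series=[
    [0.005,0,-0.007,-0.01,-0.006,0,0.085],
    [0.002,0.01,-0.003,0,0,0,0.085],
    [0,0.015,0,0,0,0,0.085],
    [0,0.01,0,0,0,0,0.085],
    [0,0,0,0,0,0,0.085],
    [0,0,0,0,0,0,0.085],
  ],
)

```text
clock: 39.05
position: [582.4, -79.2, 94.8]
ee_rot: [-0.514, -0.481, 0.484, 0.519]
contact_force: [0.3, 0.5, 0.3]
gripper_width: 84.9
```

```bash
python3 go.py "585.5 -76 48 1.51 0.085 20"
```

```text
t 39.0 pos [582.4 -79.2  94.8] yaw 1.502 tilt 0.009 F [0.3 0.5 0.3] w 84.9 q [ 0.14  0.43 -0.23 -0.   -0.92 -1.77]
585.5 -76 48 1.51 0.085 20 n=3
[0.0011, 0.0156, -0.0011, -0.003, -0.003, 0.001, 0.085]
```

Emit:
play_rows(
  series=[
    [0.003,0.01,-0.003,0,0,0,0.085],
    [0.001,0.015,-0.001,0,0,0,0.085],
    [0,0.012,0,0,0,0,0.085],
    [0,0.006,0,0,0,0,0.085],
    [0,0.002,0,0,0,0,0.085],
    [0,0,0,0,0,0,0.085],
  ],
)

```text
clock: 39.65
position: [588.1, -75.6, 48.4]
ee_rot: [-0.515, -0.482, 0.483, 0.519]
contact_force: [0.1, 0.0, 0.1]
gripper_width: 84.8
```

```bash
python3 go.py "585.5 -76 48 1.51 0.085 20"
```

```text
t 39.6 pos [588.1 -75.6  48.4] yaw 1.502 tilt 0.005 F [0.1 0.  0.1] w 84.8 q [ 0.14  0.49 -0.27 -0.   -0.82 -1.78]
585.5 -76 48 1.51 0.085 20 n=1
[-0.0006, 0.0004, 0.0025, -0.005, -0.008, 0.002, 0.085]
```

Emit:
play_rows(
  series=[
    [0,0,0.002,0,0,0,0.045],
    [0,0,0,0,0,0,0.045],
    [0,0,0,0,0,0,0.045],
    [0,0,0,0,0,0,0.045],
    [0,-0.01,0,0,0,0,0.045],
    [0,-0.02,0,0,0,0,0.045],
    [0,-0.03,0,0,0,0,0.045],
    [0,-0.03,0,0,0,0,0.045],
    [0,0,0,0,0,0,0.045],
  ],
)

```text
clock: 40.55
position: [586.9, -76.0, 145.5]
ee_rot: [-0.516, -0.483, 0.483, 0.518]
contact_force: [-0.1, -0.4, 0.1]
gripper_width: 57.5
```

```bash
python3 go.py "442 -367 120 1.47 0.045 40"
```

```text
t 40.5 pos [586.9 -76.  145.5] yaw 1.502 tilt 0.002 F [-0.1 -0.4  0.1] w 57.5 q [ 0.14  0.38 -0.16 -0.   -1.03 -1.78]
442 -367 120 1.47 0.045 40 n=9
[-0.0334, 0.0028, 0.0138, 0.0, 0.004, 0.0, 0.045],
[-0.0334, 0.0028, 0.0137, 0.0, 0.004, 0.0, 0.045],
[-0.0335, 0.0028, 0.0136, 0.0, 0.004, 0.0, 0.045],
[-0.0335, 0.0028, 0.0135, 0.0, 0.004, 0.0, 0.045],
[-0.0336, 0.0028, 0.0134, 0.0, 0.004, 0.0, 0.045],
[-0.0336, 0.0028, 0.0132, 0.0, 0.004, 0.0, 0.045],
[-0.0337, 0.0028, 0.0131, 0.0, 0.004, 0.0, 0.045],
[-0.0337, 0.0028, 0.013, 0.0, 0.004, 0.0, 0.045],
[-0.0337, 0.0028, 0.0129, 0.0, 0.004, 0.0, 0.045]
```

Emit:
play_rows(
  series=[
    [-0.034,0,0.0135,0,0.004,0,0.045],
    [-0.034,0,0.0135,0,0.004,0,0.045],
    [-0.034,0,0.0135,0,0.004,0,0.045],
    [-0.034,0,0.0135,0,0.004,0,0.045],
    [-0.034,0,0.0135,0,0.004,0,0.045],
    [-0.034,0,0.0135,0,0.004,0,0.045],
    [-0.034,0,0.0135,0,0.004,0,0.045],
    [-0.033,0,0.013,0,0.004,0,0.045],
    [-0.022,0.01,0.008,0,0,0,0.045],
    [0,0.01,0,0,0,0,0.045],
  ],
)

```text
clock: 41.55
position: [443.6, -367.6, 128.6]
ee_rot: [0.525, 0.477, -0.473, -0.523]
contact_force: [0.2, 0.2, -0.2]
gripper_width: 57.7
```

```bash
python3 go.py "442 -367 70 1.47 0.045 40"
```

```text
t 41.5 pos [ 443.6 -367.6  128.6] yaw 1.472 tilt 0.007 F [ 0.2  0.2 -0.2] w 57.7 q [-0.41  0.37 -0.23 -0.   -0.97 -1.25]
442 -367 70 1.47 0.045 40 n=2
[0.0001, 0.0293, 0.001, 0.004, 0.001, 0.001, 0.045]
```

Emit:
play_rows(
  series=[
    [0,0.02,0.001,0,0,0,0.045],
    [0,0.025,0,0,0,0,0.045],
    [0,0.025,0,0,0,0,0.045],
    [0,0.02,0,0,0,0,0.045],
    [0,0.012,0,0,0,0,0.045],
    [0,0.004,0,0,0,0,0.045],
    [0,0,0,0,0,0,0.045],
  ],
)

```text
clock: 42.25
position: [443.6, -365.0, 17.8]
ee_rot: [0.525, 0.477, -0.473, -0.523]
contact_force: [0.3, 0.3, 0.6]
gripper_width: 58.2
```

```bash
python3 go.py "442 -367 8 1.47 0.045 40"
```

```text
t 42.2 pos [ 443.6 -365.    17.8] yaw 1.472 tilt 0.007 F [0.3 0.3 0.6] w 58.2 q [-0.41  0.5  -0.35 -0.01 -0.72 -1.25]
442 -367 8 1.47 0.045 40 n=1
[-0.0022, 0.0098, 0.0015, 0.006, 0.002, 0.003, 0.045]
```

Emit:
play_rows(
  series=[
    [-0.002,0.01,0.001,0,0,0,0.045],
    [0,0,0,0,0,0,0.07],
    [0,0,0,0,0,0,0.07],
    [0,0,0,0,0,0,0.07],
    [0,-0.03,0,0,0,0,0.07],
    [0,-0.045,0,0,0,0,0.07],
    [0,-0.045,0,0,0,0,0.085],
    [0.015,-0.015,-0.01,0,-0.01,0,0.085],
  ],
)

```text
clock: 43.05
position: [452.4, -354.4, 148.0]
ee_rot: [0.523, 0.479, -0.475, -0.521]
contact_force: [1.3, 0.3, -0.4]
gripper_width: 85.4
```

```bash
python3 sc.py | grep disc; python3 go.py "650.5 -52.5 125 1.51 0.085 40"
```

```text
disc top [357.8 157.2] [309, 154, 84, 22, 105] [693.1 -65.8  90. ]
disc top [352.6 175.7] [341, 164, 25, 25, 471] [650.5 -52.7  90. ]
disc top [392.5 242.2] [390, 225, 5, 36, 84] [ 499.2 -136.2   90. ]
disc side [357.2 175.2] [335, 170, 40, 12, 79] [ 509.8 -124.5   90. ]
disc side [305.7 180.2] [297, 174, 18, 14, 172] [649.7 -52.8  90. ]
disc side [320.5 223.5] [285, 211, 64, 24, 237] [556.6  98.   90. ]
t 43.1 pos [ 453.6 -352.6  146.7] yaw 1.484 tilt 0.007 F [ 0.2 -1.6  0.1] w 85.3 q [-0.38  0.35 -0.21 -0.01 -1.01 -1.27]
650.5 -52.5 125 1.51 0.085 40 n=9
[0.0351, 0.0026, -0.0189, 0.001, -0.003, 0.0, 0.085],
[0.0351, 0.0026, -0.019, 0.001, -0.003, 0.0, 0.085],
[0.035, 0.0026, -0.0191, 0.001, -0.003, 0.0, 0.085],
[0.0349, 0.0026, -0.0192, 0.001, -0.003, 0.0, 0.085],
[0.0349, 0.0025, -0.0193, 0.001, -0.003, 0.0, 0.085],
[0.0348, 0.0025, -0.0194, 0.001, -0.003, 0.0, 0.085],
[0.0348, 0.0025, -0.0195, 0.001, -0.003, 0.0, 0.085],
[0.0347, 0.0025, -0.0196, 0.001, -0.003, 0.0, 0.085],
[0.0347, 0.0024, -0.0197, 0.001, -0.003, 0.0, 0.085]
```

Emit:
play_rows(
  series=[
    [0.035,0,-0.0193,0.001,-0.003,0,0.085],
    [0.035,0,-0.0193,0.001,-0.003,0,0.085],
    [0.035,0,-0.0193,0.001,-0.003,0,0.085],
    [0.035,0,-0.0193,0.001,-0.003,0,0.085],
    [0.035,0,-0.0193,0.001,-0.003,0,0.085],
    [0.035,0,-0.0193,0.001,-0.003,0,0.085],
    [0.035,0,-0.0193,0.001,-0.003,0,0.085],
    [0.034,0,-0.0193,0.001,-0.003,0,0.085],
    [0.022,0.005,-0.014,0,0,0,0.085],
    [0,0.005,0,0,0,0,0.085],
  ],
)

```text
clock: 44.15
position: [645.1, -56.3, 128.0]
ee_rot: [-0.512, -0.48, 0.485, 0.522]
contact_force: [0.0, 0.6, -0.1]
gripper_width: 84.7
```

```bash
python3 go.py "650.5 -52.5 100 1.51 0.085 40"
```

```text
t 44.1 pos [645.1 -56.3 128. ] yaw 1.502 tilt 0.016 F [ 0.   0.6 -0.1] w 84.7 q [ 0.16  0.49 -0.03 -0.01 -1.07 -1.79]
650.5 -52.5 100 1.51 0.085 40 n=1
[0.0041, 0.0279, -0.0055, -0.015, -0.008, 0.004, 0.085]
```

Emit:
play_rows(
  series=[
    [0.004,0.005,-0.005,-0.01,-0.005,0.003,0.085],
    [0.001,0.015,-0.002,0,0,0,0.085],
    [0,0.02,0,0,0,0,0.085],
    [0,0.018,0,0,0,0,0.085],
    [0,0.01,0,0,0,0,0.085],
    [0,0,0,0,0,0,0.085],
    [0,0,0,0,0,0,0.085],
  ],
)

```text
clock: 44.85
position: [647.4, -56.3, 52.4]
ee_rot: [-0.514, -0.479, 0.486, 0.52]
contact_force: [1.0, 0.2, -0.1]
gripper_width: 84.9
```

```bash
python3 go.py "650.5 -52.5 48 1.51 0.085 40"
```

```text
t 44.9 pos [647.4 -56.3  52.4] yaw 1.503 tilt 0.012 F [ 1.   0.2 -0.1] w 84.9 q [ 0.16  0.57 -0.1  -0.   -0.91 -1.8 ]
650.5 -52.5 48 1.51 0.085 40 n=1
[0.004, 0.0043, -0.0028, -0.012, -0.007, -0.001, 0.085]
```

Emit:
play_rows(
  series=[
    [0.003,0.004,-0.002,-0.006,0,0,0.085],
    [0,0,0,0,0,0,0.085],
    [0,0,0,0,0,0,0.045],
    [0,0,0,0,0,0,0.045],
    [0,0,0,0,0,0,0.045],
    [0,0,0,0,0,0,0.045],
    [0,-0.01,0,0,0,0,0.045],
    [0,-0.02,0,0,0,0,0.045],
    [0,-0.03,0,0,0,0,0.045],
    [0,-0.03,0,0,0,0,0.045],
  ],
)

```text
clock: 45.85
position: [648.3, -53.5, 140.3]
ee_rot: [-0.514, -0.479, 0.486, 0.519]
contact_force: [0.5, -0.1, 0.1]
gripper_width: 57.6
```

```bash
python3 go.py "413 -303 120 1.47 0.045 40"|tail -3
```

```text
[-0.03, 0.0024, 0.0235, -0.001, 0.004, 0.0, 0.045],
[-0.03, 0.0023, 0.0234, -0.001, 0.004, 0.0, 0.045],
[-0.0301, 0.0023, 0.0233, -0.001, 0.004, 0.0, 0.045]
```

Emit:
play_rows(
  series=[
    [-0.03,0,0.0238,0,0.004,0,0.045],
    [-0.03,0,0.0238,0,0.004,0,0.045],
    [-0.03,0,0.0238,0,0.004,0,0.045],
    [-0.03,0,0.0238,0,0.004,0,0.045],
    [-0.03,0,0.0238,0,0.004,0,0.045],
    [-0.03,0,0.0238,0,0.004,0,0.045],
    [-0.03,0,0.0238,0,0.004,0,0.045],
    [-0.028,0,0.022,0,0.004,0,0.045],
    [-0.015,0,0.012,0,0,0,0.045],
    [0,0,0,0,0,0,0.045],
  ],
)

```text
clock: 46.85
position: [424.7, -296.8, 153.6]
ee_rot: [0.527, 0.477, -0.473, -0.52]
contact_force: [0.6, 0.1, 0.0]
gripper_width: 57.6
```

```bash
python3 go.py "413 -303 60 1.47 0.045 40"; python3 - <<'E'
from h import *
shot('top','t11.png');shot('side','s11.png')
a=cv2.imread('pics/t11.png')[220:340,420:540];b=cv2.imread('pics/s11.png')[120:200,340:450]
cv2.imwrite('pics/l11.png',np.hstack([cv2.resize(a,(390,390),interpolation=2),cv2.resize(b,(400,390),interpolation=2)]))
E
```

```text
t 46.9 pos [ 424.7 -296.8  153.6] yaw 1.473 tilt 0.011 F [0.6 0.1 0. ] w 57.6 q [-0.3   0.25 -0.34  0.   -0.97 -1.37]
413 -303 60 1.47 0.045 40 n=3
[-0.0024, 0.0312, 0.004, 0.004, 0.001, -0.001, 0.045],
[-0.0024, 0.0312, 0.0039, 0.004, 0.001, -0.001, 0.045],
[-0.0024, 0.0312, 0.0038, 0.004, 0.001, -0.001, 0.045]
```

View pics/l11.png

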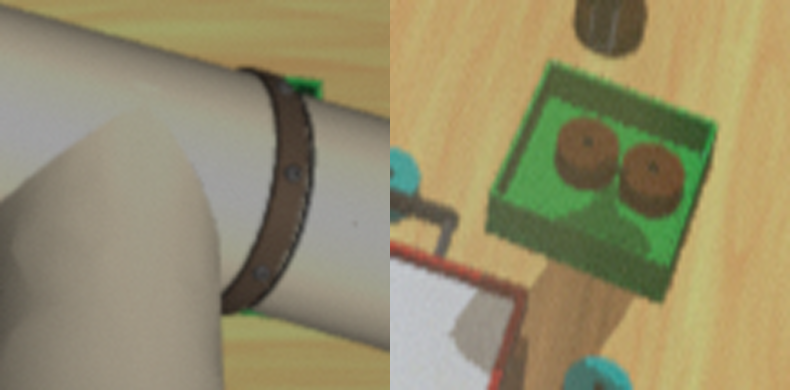

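Two discs lie flat in the tray; the near side is free for the third.

Emit:
play_rows(
  series=[
    [-0.004,0.015,0.006,0.004,0,0,0.045],
    [-0.002,0.03,0.004,0.004,0,0,0.045],
    [0,0.03,0.002,0,0,0,0.045],
    [0,0.025,0,0,0,0,0.045],
    [0,0.015,0,0,0,0,0.045],
    [0,0.008,0,0,0,0,0.045],
    [0,0,0,0,0,0,0.045],
  ],
)

```text
clock: 47.65
position: [424.4, -298.1, 29.5]
ee_rot: [0.525, 0.48, -0.477, -0.516]
contact_force: [-0.6, 1.4, -0.1]
gripper_width: 57.5
```

```bash
python3 go.py "413 -303 18 1.47 0.045 40"
```

```text
t 47.6 pos [ 424.4 -298.1   29.5] yaw 1.486 tilt 0.015 F [-0.6  1.4 -0.1] w 57.5 q [-0.3   0.41 -0.49  0.   -0.66 -1.36]
413 -303 18 1.47 0.045 40 n=1
[-0.0058, 0.0114, 0.0111, 0.014, 0.016, -0.005, 0.045]
```

Emit:
play_rows(
  series=[
    [-0.006,0,0.008,0.01,0.01,-0.004,0.045],
    [-0.003,0.004,0.004,0,0,0,0.045],
    [0,0.006,0,0,0,0,0.045],
    [0,0,0,0,0,0,0.045],
  ],
)

```text
clock: 48.05
position: [413.4, -307.0, 21.4]
ee_rot: [0.526, 0.477, -0.475, -0.52]
contact_force: [0.5, 0.2, -1.0]
gripper_width: 57.5
```

```bash
python3 go.py "413 -303 16 1.47 0.045 40"
```

```text
t 48.0 pos [ 413.4 -307.    21.4] yaw 1.477 tilt 0.009 F [ 0.5  0.2 -1. ] w 57.5 q [-0.32  0.42 -0.5   0.   -0.64 -1.34]
413 -303 16 1.47 0.045 40 n=1
[0.004, 0.0053, 0.0008, 0.008, 0.007, -0.003, 0.045]
```

Emit:
play_rows(
  series=[
    [0.003,0.004,0,0,0,0,0.045],
    [0,0,0,0,0,0,0.07],
    [0,0,0,0,0,0,0.07],
    [0,0,0,0,0,0,0.07],
    [0,-0.03,0,0,0,0,0.07],
    [0,-0.045,0,0,0,0,0.07],
    [0,-0.045,0,0,0,0,0.085],
    [0,-0.045,0,0,-0.01,0,0.085],
    [0.03,-0.045,-0.005,0,-0.01,0,0.085],
    [0.04,-0.015,-0.005,0,0,0,0.085],
  ],
)

```text
clock: 49.05
position: [425.6, -238.0, 243.9]
ee_rot: [0.521, 0.48, -0.48, -0.518]
contact_force: [0.5, 0.3, -0.9]
gripper_width: 85.0
```

Emit:
play_rows(
  series=[
    [0.045,0,-0.005,0,-0.002,0,0.085],
    [0.045,0,-0.005,0,-0.002,0,0.085],
    [0.045,0,-0.005,0,-0.002,0,0.085],
    [0.045,0,-0.005,0,-0.002,0,0.085],
    [0.045,0,-0.005,0,-0.002,0,0.085],
    [0.045,0,0,0,0,0,0.085],
    [0.045,0,0,0,0,0,0.085],
    [0.045,0,0,0,0,0,0.085],
    [0.045,0,0,0,0,0,0.085],
    [0.045,0,0,0,0,0,0.085],
  ],
)

```text
clock: 50.05
position: [484.9, 225.9, 252.5]
ee_rot: [0.523, 0.488, -0.476, -0.512]
contact_force: [0.3, -0.7, 0.3]
gripper_width: 84.8
```

```bash
python3 - <<'E'
from m import *
d=shot('top','t12.png');e=shot('side','s12.png')
for nm,dd in(('top',d),('side',e)):
    for k,lo,hi in(('brown',(0,80,30),(12,200,130)),('orange',(5,180,120),(20,255,255))):
        for c,s in blobs(np.asarray(dd['color']),lo,hi,60)[0]:
            p=onz(dd,*c,25)
            if 250<p[0]<800 and -480<p[1]<600: print(nm,k,c,s,p)
E
python3 go.py
```

```text
top brown [486.3 267.9] [474, 257, 25, 23, 444] [ 436.1 -361.6   25. ]
top brown [460.2 278.3] [448, 267, 25, 23, 427] [ 413.2 -299.8   25. ]
top brown [484.5 295.3] [472, 284, 26, 24, 460] [ 373.8 -352.8   25. ]
top orange [218.6 126.4] [213, 121, 12, 12, 113] [797.3 277.7  25. ]
side brown [308.4 219.7] [292, 212, 32, 16, 142] [610.1  38.9  25. ]
t 50.1 pos [485.5 228.5 251.6] yaw 1.505 tilt 0.022 F [-0.4  0.2  0. ] w 84.9 q [ 0.75  0.19 -0.16  0.02 -1.2  -2.39]
```

```bash
python3 - <<'E'
from m import *
d=get_image('top');t=cv2.cvtColor(cv2.imread('pics/t12.png'),cv2.COLOR_BGR2RGB);t2=cv2.cvtColor(cv2.imread('pics/tt.png'),cv2.COLOR_BGR2RGB)
for im in(t,t2):
    _,m=blobs(im,(105,120,40),(125,255,255));m2=np.zeros_like(m);m2[235:330,70:146]=m[235:330,70:146];m2=cv2.morphologyEx(m2,cv2.MORPH_OPEN,np.ones((3,3)))
    cs,_=cv2.findContours(m2,0,1)
    c,r=cv2.minEnclosingCircle(max(cs,key=cv2.contourArea));print('lid',c,r,onz(d,*c,13))
    k=cv2.inRange(cv2.cvtColor(im,cv2.COLOR_RGB2HSV),(0,0,0),(180,110,60))
    n,_,st,cc=cv2.connectedComponentsWithStats(k[260:305,85:135]);print([(a.tolist(),(b+[85,260]).round(1).tolist(),onz(d,*(b+[85,260]),36)) for a,b in zip(st[1:],cc[1:]) if a[4]>30])
# rim of tin: bright outline -> outer ellipse at z=100 in tt
g=cv2.cvtColor(t2,cv2.COLOR_RGB2HSV);w=cv2.inRange(g,(0,0,110),(180,70,255));w[:,:135]=0;w[:,215:]=0;w[:245]=0;w[325:]=0
n,l,st,cc=cv2.connectedComponentsWithStats(w);i=1+st[1:,4].argmax();p=np.argwhere(l==i)[:,::-1].astype(np.float32)
el=cv2.fitEllipse(p);print('tin',st[i],el,onz(d,*el[0],100))
print(onz(d,130+180/3.9,235+193/3.9,100))
E
python3 go.py "422 539 100 1.51 0.085 40"|tail -1
```

```text
lid (117.5, 309.0) 1.8028756380081177 [351.2 519.5  13. ]
[]
lid (111.69047546386719, 279.1190490722656) 33.019798278808594 [422.2 538.1  13. ]
[([13, 15, 17, 12, 154], [106.0, 280.1], array([421.9, 538.2,  36. ]))]
tin [142 250  68  70 486] ((175.51564025878906, 284.3132019042969), (64.54707336425781, 68.5809555053711), 25.8481388092041) [415.9 342.5 100. ]
[415.5 341.1 100. ]
[0.0343, 0.0168, 0.0092, 0.002, -0.001, 0.0, 0.085]
```

Emit:
play_rows(
  series=[
    [0.035,0,0.009,0.002,0,0,0.085],
    [0.035,0,0.009,0.002,0,0,0.085],
    [0.035,0,0.009,0.002,0,0,0.085],
    [0.035,0,0.009,0,0,0,0.085],
    [0.035,0.01,0.009,0,0,0,0.085],
    [0.035,0.02,0.008,0,0,0,0.085],
    [0.035,0.025,0.007,0,0,0,0.085],
    [0.03,0.03,0.004,0,0,0,0.085],
    [0.015,0.02,0,0,0,0,0.085],
    [0,0,0,0,0,0,0.085],
  ],
)

```text
clock: 51.2
position: [444.7, 520.3, 145.7]
ee_rot: [0.523, 0.484, -0.475, -0.516]
contact_force: [-0.6, -1.1, -0.3]
gripper_width: 85.1
```

```bash
python3 go.py "422 538.5 80 1.51 0.085 40"
```

```text
t 51.2 pos [444.7 520.3 145.7] yaw 1.491 tilt 0.016 F [-0.6 -1.1 -0.3] w 85.1 q [ 1.11  0.52  0.07  0.02 -1.11 -2.76]
422 538.5 80 1.51 0.085 40 n=2
[0.0081, 0.0327, 0.0126, 0.008, -0.01, 0.001, 0.085],
[0.0082, 0.0327, 0.0122, 0.008, -0.01, 0.001, 0.085]
```

Emit:
play_rows(
  series=[
    [0.01,0.005,0.014,0.005,-0.01,0,0.085],
    [0.005,0.02,0.008,0.004,-0.008,0,0.085],
    [0,0.025,0.001,0,0,0,0.085],
    [0,0.015,0,0,0,0,0.085],
    [0,0,0,0,0,0,0.085],
    [0,0,0,0,0,0,0.085],
  ],
)

```text
clock: 51.8
position: [424.7, 535.8, 86.6]
ee_rot: [0.516, 0.489, -0.478, -0.516]
contact_force: [-0.8, -0.0, 0.9]
gripper_width: 84.8
```

```bash
python3 go.py "422 538.5 17 1.51 0.085 20"
```

```text
t 51.8 pos [424.7 535.8  86.6] yaw 1.506 tilt 0.015 F [-0.8 -0.   0.9] w 84.8 q [ 1.14  0.57 -0.    0.01 -0.98 -2.78]
422 538.5 17 1.51 0.085 20 n=4
[0.0005, 0.0174, 0.0009, 0.003, -0.001, 0.003, 0.085]
```

Emit:
play_rows(
  series=[
    [0.002,0.015,0.002,0.003,0,0.003,0.085],
    [0,0.018,0.001,0.003,0,0.003,0.085],
    [0,0.015,0,0,0,0,0.085],
    [0,0.01,0,0,0,0,0.085],
    [0,0.003,0,0,0,0,0.085],
    [0,0,0,0,0,0,0.085],
  ],
)

```text
clock: 52.4
position: [423.2, 539.6, 24.3]
ee_rot: [-0.516, -0.487, 0.48, 0.517]
contact_force: [0.1, 0.5, 0.5]
gripper_width: 85.1
```

```bash
python3 go.py "422 538.5 17 1.51 0.085 20"
```

```text
t 52.4 pos [423.2 539.6  24.3] yaw 1.505 tilt 0.011 F [0.1 0.5 0.5] w 85.1 q [ 1.14  0.64 -0.05  0.   -0.87 -2.78]
422 538.5 17 1.51 0.085 20 n=1
[-0.0012, 0.0073, 0.0011, 0.006, -0.005, 0.009, 0.085]
```

Emit:
play_rows(
  series=[
    [-0.001,0.008,0.001,0.006,0,0.009,0.085],
    [0,0.007,0,0,0,0,0.085],
    [0,0.003,0,0,0,0,0.085],
    [0,0,0,0,0,0,0.02],
    [0,0,0,0,0,0,0.02],
    [0,0,0,0,0,0,0.02],
    [0,0,0,0,0,0,0.02],
    [0,0,0,0,0,0,0.02],
    [0,0,0,0,0,0,0.02],
  ],
)

```text
clock: 53.3
position: [422.6, 539.7, 6.7]
ee_rot: [-0.516, -0.484, 0.483, 0.516]
contact_force: [0.3, 0.1, -1.3]
gripper_width: 27.6
```

```bash
python3 go.py
```

```text
t 53.3 pos [422.6 539.7   6.7] yaw 1.505 tilt 0.002 F [ 0.3  0.1 -1.3] w 27.6 q [ 1.14  0.67 -0.05  0.   -0.85 -2.78]
```

Emit:
play_rows(
  series=[
    [0,-0.01,0,0,0,0,0.02],
    [0,-0.025,0,0,0,0,0.02],
    [0,-0.035,0,0,0,0,0.02],
    [0,-0.035,0,0,0,0,0.02],
    [0,-0.03,0,0,0,0,0.02],
    [0,-0.015,0,0,0,0,0.02],
    [0,0,0,0,0,0,0.02],
  ],
)

```text
clock: 54.0
position: [421.9, 537.8, 163.2]
ee_rot: [0.517, 0.482, -0.484, -0.516]
contact_force: [-0.7, 0.7, -1.2]
gripper_width: 27.5
```

```bash
python3 go.py "416.5 343.5 150 1.51 0.02 30"
```

```text
t 54.0 pos [421.9 537.8 163.2] yaw 1.505 tilt 0.002 F [-0.7  0.7 -1.2] w 27.5 q [ 1.14  0.52  0.1  -0.   -1.16 -2.78]
416.5 343.5 150 1.51 0.02 30 n=7
[-0.0277, 0.0019, -0.0011, 0.0, -0.001, 0.0, 0.02],
[-0.0277, 0.0019, -0.001, 0.0, -0.001, 0.0, 0.02],
[-0.0277, 0.0019, -0.001, 0.0, -0.001, 0.0, 0.02],
[-0.0277, 0.0019, -0.001, 0.0, -0.001, 0.0, 0.02],
[-0.0277, 0.0019, -0.001, 0.0, -0.001, 0.0, 0.02],
[-0.0277, 0.0019, -0.001, 0.0, -0.001, 0.0, 0.02],
[-0.0277, 0.0019, -0.0009, 0.0, -0.001, 0.0, 0.02]
```

Emit:
play_rows(
  series=[
    [-0.02,0,-0.001,0,-0.001,0,0.02],
    [-0.028,0,-0.001,0,-0.001,0,0.02],
    [-0.028,0,-0.001,0,-0.001,0,0.02],
    [-0.028,0,-0.001,0,-0.001,0,0.02],
    [-0.028,0,-0.001,0,0,0,0.02],
    [-0.028,0,-0.001,0,0,0,0.02],
    [-0.02,0,-0.001,0,0,0,0.02],
    [-0.01,0,0,0,0,0,0.02],
    [0,0,0,0,0,0,0.02],
  ],
)

```text
clock: 54.9
position: [411.6, 336.4, 155.6]
ee_rot: [0.516, 0.478, -0.49, -0.515]
contact_force: [-0.1, 0.9, -1.5]
gripper_width: 27.7
```

```bash
python3 go.py "416.5 343.5 120 1.51 0.02 30"
```

```text
t 54.9 pos [411.6 336.4 155.6] yaw 1.508 tilt 0.016 F [-0.1  0.9 -1.5] w 27.7 q [ 0.99  0.28 -0.29 -0.   -1.02 -2.62]
416.5 343.5 120 1.51 0.02 30 n=2
[0.0039, 0.0177, -0.0024, -0.005, -0.001, -0.006, 0.02]
```

Emit:
play_rows(
  series=[
    [0.006,0,-0.004,-0.006,0,-0.008,0.02],
    [0.001,0.01,-0.001,-0.003,0,-0.004,0.02],
    [0,0.015,0,0,0,0,0.02],
    [0,0.01,0,0,0,0,0.02],
    [0,0,0,0,0,0,0.02],
    [0,0,0,0,0,0,0.02],
  ],
)

```text
clock: 55.5
position: [418.0, 348.2, 116.3]
ee_rot: [-0.514, -0.485, 0.485, 0.515]
contact_force: [0.5, -0.1, -0.4]
gripper_width: 27.6
```

```bash
python3 go.py "416.5 343.5 99 1.51 0.02 30"
```

```text
t 55.5 pos [418.  348.2 116.3] yaw 1.511 tilt 0.001 F [ 0.5 -0.1 -0.4] w 27.6 q [ 0.99  0.34 -0.32 -0.   -0.91 -2.62]
416.5 343.5 99 1.51 0.02 30 n=1
[-0.0048, 0.0173, 0.0012, 0.0, 0.001, 0.001, 0.02]
```

Emit:
play_rows(
  series=[
    [-0.004,0,0.001,0,0,0,0.02],
    [-0.001,0.003,0,0,0,0,0.02],
    [0,0.004,0,0,0,0,0.02],
    [0,0.004,0,0,0,0,0.02],
    [0,0.003,0,0,0,0,0.02],
    [0,0,0,0,0,0,0.02],
  ],
)

```text
clock: 56.1
position: [417.2, 343.8, 102.5]
ee_rot: [-0.514, -0.486, 0.484, 0.515]
contact_force: [-0.9, 0.1, -1.5]
gripper_width: 27.4
```

```bash
python3 go.py "416.5 343 99 1.51 0.02 30"
```

```text
t 56.1 pos [417.2 343.8 102.5] yaw 1.511 tilt 0.004 F [-0.9  0.1 -1.5] w 27.4 q [ 0.99  0.34 -0.35 -0.   -0.87 -2.62]
416.5 343 99 1.51 0.02 30 n=1
[-0.0008, 0.0035, 0.0007, 0.001, 0.001, 0.004, 0.02]
```

Emit:
play_rows(
  series=[
    [0,0.003,0.001,0,0,0,0.02],
    [0,0.003,0,0,0,0,0.02],
    [0,0.002,0,0,0,0,0.02],
  ],
)

```text
clock: 56.4
position: [416.4, 344.1, 98.5]
ee_rot: [-0.514, -0.487, 0.484, 0.514]
contact_force: [-4.3, -2.7, 10.9]
gripper_width: 28.1
```

Seated with 11 N at the predicted height (98.5 vs 98.7). Release and retreat.

Emit:
play_rows(
  series=[
    [0,0,0,0,0,0,0.07],
    [0,0,0,0,0,0,0.085],
    [0,0,0,0,0,0,0.085],
    [0,0,0,0,0,0,0.085],
    [0,-0.03,0,0,0,0,0.085],
    [0,-0.045,0,0,0,0,0.085],
    [0,-0.045,0,0,0,0,0.085],
    [-0.04,-0.04,0,0,0,0,0.085],
    [-0.045,0,0,0,0,0,0.085],
    [-0.045,0,0,0,0,0,0.085],
  ],
)

```text
clock: 57.4
position: [410.3, 220.2, 257.9]
ee_rot: [0.514, 0.488, -0.486, -0.512]
contact_force: [0.3, -0.6, -0.3]
gripper_width: 84.9
```

Emit:
play_rows(
  series=[
    [-0.045,0,0,0,0,0,0.085],
    [-0.045,0,0,0,0,0,0.085],
    [-0.045,0,0,0,0,0,0.085],
    [-0.045,0,0,0,0,0,0.085],
    [-0.03,0,0,0,0,0,0.085],
    [0,0,0,0,0,0,0.085],
    [0,0,0,0,0,0,0.085],
  ],
)

```text
clock: 58.1
position: [396.6, -1.3, 258.7]
ee_rot: [0.515, 0.489, -0.483, -0.512]
contact_force: [-0.1, 0.2, -0.1]
gripper_width: 85.1
```

```bash
python3 - <<'E'
from m import *
d=shot('top','t13.png');e=shot('side','s13.png')
for nm,dd,x in(('top',d,(245,325,135,215)),('side',e,(275,350,305,390))):
    _,m=blobs(np.asarray(dd['color']),(105,120,40),(125,255,255));mm=np.zeros_like(m);a=x;mm[a[0]:a[1],a[2]:a[3]]=m[a[0]:a[1],a[2]:a[3]]
    mm=cv2.morphologyEx(mm,cv2.MORPH_OPEN,np.ones((3,3)));cs,_=cv2.findContours(mm,0,1);el=cv2.fitEllipse(cv2.convexHull(max(cs,key=cv2.contourArea)));print(nm,el,onz(dd,*el[0],105))
a=cv2.imread('pics/t13.png')[80:340,100:540];b=cv2.imread('pics/s13.png')[130:390,200:480]
cv2.imwrite('pics/l13.png',np.hstack([a,b]))
E
python3 go.py
```

```text
top ((174.7421417236328, 284.91973876953125), (69.67044830322266, 74.0746078491211), 34.26211166381836) [415.1 342.1 105. ]
side ((348.3074951171875, 312.4693908691406), (60.199462890625, 68.76576232910156), 104.17361450195312) [413.5 347.8 105. ]
t 58.2 pos [396.8  -0.4 258.6] yaw 1.517 tilt 0.009 F [-0.9  0.7 -0.1] w 85.0 q [ 0.41 -0.06 -0.42  0.   -1.21 -2.04]
```

View pics/l13.png

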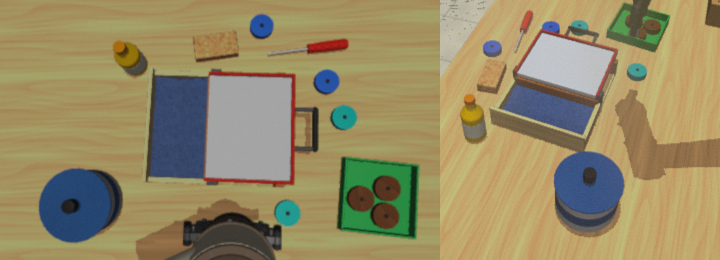

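```bash
python3 -c "
from bench import job_done
print(job_done())"
```

```text
the job is handed in; nothing more can be done
None
```

The job is handed in at about 58 s of robot time. I took the lid off and laid it on the bench, then tipped the board so both balls rolled into the trough by themselves. I let the board down, put both balls in the tin and all three discs in the tray, and set the lid back on.

**Last checks:**
- **Lid:** it sits about 1 mm off the tin centre by the top camera. The side camera reads about 5–6 mm in y, a disagreement it also showed with the lid at the start. The lid seated at the expected height with 11 N.
- **Discs:** all three lie flat in the tray.
- **Board:** it is down and empty.
- **Bystanders:** the sanding block, glue bottle and screwdriver look unmoved; I judged this by eye from the pictures.
- **Robot:** it touches nothing.

**What disagreed or failed:**
- **Balls in the tin:** I could not see them there. A blue surface hides the inside of the tin, and it looked the same before they went in. That they are in the tin is inferred: each was released inside the rim, and nothing orange except the glue cap was left in view.
- **First disc:** the first two grasps missed because the pads sit farther behind the TCP than I had assumed. Gripping about 18 mm lower fixed it for all three.
- **Nudged disc:** one disc on the board was knocked about 25 mm aside mid-run. I measured it again before picking it up.

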